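# Hang the round-lens carrier under the curing lamp

## Robot

A 7-joint arm with a two-finger parallel gripper is mounted at the origin on the work surface. World frame = base frame: x ahead of the robot, y to its left, z up, the work surface at z = 0. Lengths are in m, angles in rad, forces in N, time in s.
With the tool pointing down it reaches from about 0.4 to 0.875 m from the base axis. Payload 19.3 kg.
Tool frame: the origin (TCP) lies at the very end of the fingers, on their centre line; the grasp point (between the pads) lies bot.grasp_offset behind it (bot.grasp_offset is the distance from the TCP to the grasp point, in m); z points along the fingers, y is the direction in which the jaws open and shut (so a half turn about z gives the same grasp; the last joint's range is limited). The gripper opens to 85 mm and grips with 20 to 120 N. Pads are 22 mm wide; open, the fingers measure 114 mm over their backs; the gripper's body (76 mm by 85 mm) begins 54 mm behind the grasp point. The pads swing forward as they close: fully open they stand 13 mm farther back than shut.
Start: joints at [1.169, 0.521, -0.036, 1.599, 0.021, 1.021, -0.113], TCP at [0.204, -0.591, 0.231] pointing down, gripper open.
Joint ranges: [-2.91, 2.91], [-0.3, 2.13], [-1.5, 1.42], [0.17, 2.43], [-1.26, 4.41], [0.16, 1.93], [-2.52, 2.52]. Speed limits (rad/s): [1.89, 1.89, 2.39, 2.39, 3.01, 3.01, 3.01].

## Interface

Orientations are given as [roll, pitch, yaw] about the fixed x, y, z axes, in that order (R = Rz(yaw) Ry(pitch) Rx(roll)).
In Python, from workcell import bot gives the robot as it stands. The module is installed in compiled form; this text tells all that it offers.
- The arm moves only by the shell command python3 -m handwheel 'ROWS' [OPENING] [FORCE]. ROWS is JSON, a list of rows, each a list of 6 numbers: the shift along the tool's x, y, z as a fraction of full scale, then the turn, a rotation vector about the tool's x, y, z as a fraction of full scale. In form: [[x, y, z, rx, ry, rz], ...]. A call has 1 to 8 rows; each row shifts and turns the commanded pose from where the row before left it, along the tool's axes as they then stand; what a row does not reach is not made up. Full scale, the value 1, is 0.025 m for a shift and 360 degrees for a turn. A row lasts 1/8 s, in which the tool goes at most 62.5 mm and 10.7 degrees, less where a joint would pass 70% of its speed; a pose out of reach is approached as far as the arm can. A call with a number of a shift or a turn outside -1 to 1 is refused whole. A call with a gripper value outside its range is refused whole. OPENING is the closure, from -1 (fully open) to 1 (shut), set as the call begins (- or left out, the last holds). The fingers move at their own pace and stop on an object; FORCE is the grip in N (left out, the last holds). Time passes only in rows, so rows that do not move let the fingers close. It gives the time, the measured TCP pose, the force and the opening at its end, in the units of the state.
- bot.observe(): the state, without advancing time (a new reading comes with each control period).
- bot.grab_frame(name): name is "side" or "top"; returns a dict with "pixels" (480x640x3 uint8, blue, green, red), "vertical_fov" (degrees; the focal length in pixels is half the picture's height over the tangent of half this angle, whatever the lens; pixels are square), "cx", "cy" (the principal point, pixels), "R" (3x3) and "t" (3): a world point X has camera coordinates R X + t. Camera axes: x right, y down, z forward; pixel columns grow to the right and rows downward; lengths in m; the calibration is good to about 2 mm. A picture is of the moment at which its call begins. There is no depth.
- bot.job_done(): hands the job in, once; it reports no verdict.
Trained networks look in a picture, given as the dict that the camera call returned (one of the last four; its "shot" number tells which), for a name from the list of things; names that differ only in an ending like _2 or _b are one class to them, and where a whole thing is asked for, a point or a joint stands for the part that bears it (a point fixed in the world has none). Each returns a list of dicts, best first, with "score" (0 to 1); they miss things now and then, are a little off and sometimes report something else, mostly with a low value. They report only what shows in the picture. A call takes as long as a camera call.
- bot.trace(picture, thing): "region" (480x640 bool, what is visible of it) and "point" ([column, row] in pixels, amid what is visible of it).
The state is a dict: "clock": time; "qpos": joint angles; "qd": joint speeds; "joint_efforts": joint torques, N m; "position": TCP position; "tool_rot": TCP orientation; "force": force on the tool from outside, world axes, zero at the start; "moment": the same for the moment, N m; "grip_width": finger opening in m.
Only numpy, scipy, OpenCV 4.12 (cv2) and the standard library are available. Lean on these libraries where they do the work, as an engineer would, in place of code of your own. Each camera call takes 0.05 s, during which the arm holds its last target.

## Task

Take the carrier that holds the round lens out of the rack and hook it onto the rail at a stretch that is clear of the lamp, its grip bar towards the robot. Then slide it along the rail in under the lamp head until it hangs centred over the index blade, and let go. Leave the rectangular-lens carrier standing in the rack and knock nothing over.

Things in the scene. Friction and masses are not known exactly. Their poses are not given: they have to be found in the camera images.
- round_carrier: Loose aluminium lens carrier, 90 g, 141 mm tall, with a ROUND lens in a ring (57 mm across, 8 mm thick, centre at z = 56 mm). Origin: middle of the underside of its foot; z up, y across its width, front (-x) towards the robot, where a black grip bar sticks out. Foot: tongue 6 mm thick (x), 24 mm wide (y), z 0 to 34. Starts upright in the rack.
- round_carrier_grip (a point): A point in the round carrier's grip bar, at (-42, 0, 90) mm from its origin: a good place to pinch, fingers closing along the carrier's y. The bar is 12 mm wide (y), 16 mm high (z 82 to 98) and reaches from x = -14 to x = -62.
- round_carrier_seat (a point): Underside of the hook's bridge, (0, 0, 136) mm from the round carrier's origin; hung, it is 6 mm above the rail's axis. Hook: strip 30 mm wide (y); front leg inner face x = -10, back lip x = 10 to 15 ending at z = 120, shoulder below (x = -15 to 4, top z = 92). The rail enters level from the back (+x) through the 28 mm gap between shoulder and lip; then lower the carrier.
- rect_carrier: The other carrier, the same in everything but its lens and frame, which are RECTANGULAR (72 mm wide, 56 mm high). Stands in the other slot of the rack; leave it there. Origin and axes as for the round one.
- rack: Fixed grey plastic block 70 x 180 x 35 mm (x, y, z) with two slots 7.5 x 27 mm, 25 mm deep, at y = -55 and +55 mm, in which the carriers' feet stand (slot floor 10 mm above the table). Either carrier may be in either slot, leaning forward a few degrees. Origin: middle of its underside.
- rail: Fixed level round steel rail, 12 mm diameter, along its own y, axis 210 mm above the table, between two end posts (16 mm diameter, feet 70 mm diameter) at y = -190 and +190 mm. Origin: on the table under the middle of the rail.
- lamp: Fixed curing lamp astride the rail, most room to hook is on its +y side. Origin: on the table under the rail's axis; axes as the rail's. White head: x = -18 to 105 mm, y = -60 to 60, z = 232 to 290: 16 mm free above the rail, enough to slide under, not to hook on; an upright gripper would hit it (tilt about 30 degrees). Two columns at x = 88, y = -53 and 53. Foot 12 mm high.
- lamp_mark (a point): The mark: middle of the top edge of the thin dark upright index blade (4 mm thick, 36 mm deep, top 70 mm above the table) that stands on the lamp's foot under the rail, in the middle of the lamp. A carrier hanging on the rail clears it by 10 mm.
- spray: Loose spray bottle, 42 mm diameter, 150 mm tall, standing upright; origin at the middle of its underside.
- driver_stand: Loose round stand, 70 mm diameter, full of small screwdrivers, 105 mm tall, standing upright; origin at the middle of its underside.

How it is judged:
By the outcome, as a careful person would: the job done as asked, in the order asked, and still so for the second after the job is handed in, with the robot touching nothing.
It also fails if it takes over 45 s, if anything falls off the work surface, if the arm or the gripper's body presses on something with over 40 N, if the wrist force passes 120 N, or if a joint passes its speed limit or range.

## Working session

There is one attempt and no reset: what is moved stays moved. The work goes in short steps, Python scripts to look and compute and a shell command to move; the robot and the scene stay as the last step left them, time stands still between calls to the robot, and variables do not carry over. Pictures are saved under pics/ and viewed, and the job is handed in when it is done.

```bash
mkdir -p pics
cat > h.py <<'E'
import numpy as np, cv2, json
from workcell import bot
from scipy.spatial.transform import Rotation as Ro
def grab(n,save=None):
    p=bot.grab_frame(n)
    if save: cv2.imwrite('pics/'+save+'.png',p['pixels'])
    return p
def f(p): return 240/np.tan(np.radians(p['vertical_fov'])/2)
def proj(p,X):
    X=np.atleast_2d(X); c=X@np.array(p['R']).T+np.array(p['t'])
    return np.c_[p['cx']+f(p)*c[:,0]/c[:,2],p['cy']+f(p)*c[:,1]/c[:,2]]
def ray(p,u):
    d=np.array([(u[0]-p['cx'])/f(p),(u[1]-p['cy'])/f(p),1.]);R=np.array(p['R'])
    return -R.T@np.array(p['t']), R.T@d
def onz(p,u,z):
    o,d=ray(p,u); return o+d*(z-o[2])/d[2]
def tri(p,u,q,v):
    a,d=ray(p,u);b,e=ray(q,v);A=np.c_[d,-e];s=np.linalg.lstsq(A,b-a,rcond=None)[0]
    P=a+d*s[0];Q=b+e*s[1];return (P+Q)/2,np.linalg.norm(P-Q)
E
python3 - <<'E'
from h import *
s=bot.observe();print(s, bot.grasp_offset)
for n in('side','top'):
    p=grab(n,n+'0');print(n,p['vertical_fov'],p['cx'],p['cy'],np.round(p['R'],3).tolist(),p['t'],[k for k in p])
    for t in ['round_carrier','rect_carrier','rack','rail','lamp','spray','driver_stand']:
        r=bot.trace(p,t)
        print(t,[(round(x['score'],2),np.round(x['point']).tolist(),int(x['region'].sum())) for x in r[:3]])
print(bot.observe()['clock'])
E
```

```text
{'clock': 0.0, 'qpos': array([ 1.16878166,  0.52205224, -0.03632248,  1.59996484,  0.02118216,
        1.02110707, -0.11281402]), 'qd': array([-0.00126601,  0.00072386,  0.00081215, -0.00125094,  0.00024159,
        0.00142324, -0.00091112]), 'joint_efforts': array([ 2.25530996e-03, -9.27103114e+01,  1.98106885e+00, -3.69924688e+01,
        1.80457189e-02,  8.30039091e-03,  1.58935836e-05]), 'position': array([ 0.20346235, -0.59061319,  0.23071742]), 'tool_rot': array([-3.14044748e+00,  6.84591401e-05,  3.31776341e-01]), 'force': array([-1.37233217, -0.6054881 ,  0.03385142]), 'moment': array([0.04694961, 0.01018305, 0.01411437]), 'grip_width': 0.08542168221417266} 0.0187
side 47.308861906625644 317.8430634526199 240.79064195516733 [[-0.989, -0.144, 0.023], [-0.103, 0.578, -0.81], [0.103, -0.804, -0.586]] [0.61269697 0.18433734 1.31817767] ['pixels', 'vertical_fov', 'cx', 'cy', 'R', 't', 'shot']
round_carrier [(0.67, [312.0, 367.0], 754), (0.28, [248.0, 335.0], 1017)]
rect_carrier []
rack [(0.77, [299.0, 384.0], 2209)]
rail []
lamp [(0.89, [304.0, 190.0], 4414)]
spray [(0.88, [248.0, 335.0], 939)]
driver_stand [(0.84, [357.0, 189.0], 621)]
top 48.55353434999574 322.27627516048517 243.02273810219376 [[0.028, -1.0, 0.001], [-0.996, -0.028, -0.089], [0.089, 0.002, -0.996]] [-0.07278474  0.63013758  1.34422535] ['pixels', 'vertical_fov', 'cx', 'cy', 'R', 't', 'shot']
round_carrier [(0.75, [161.0, 250.0], 407), (0.52, [354.0, 223.0], 4565)]
rect_carrier [(0.98, [206.0, 244.0], 401)]
rack [(0.78, [191.0, 249.0], 1364)]
rail [(0.86, [314.0, 234.0], 1551)]
lamp [(0.76, [351.0, 224.0], 4455)]
spray [(0.77, [202.0, 198.0], 380), (0.54, [353.0, 224.0], 4332)]
driver_stand [(0.62, [476.0, 274.0], 608)]
0.8
```

View pics/side0.png

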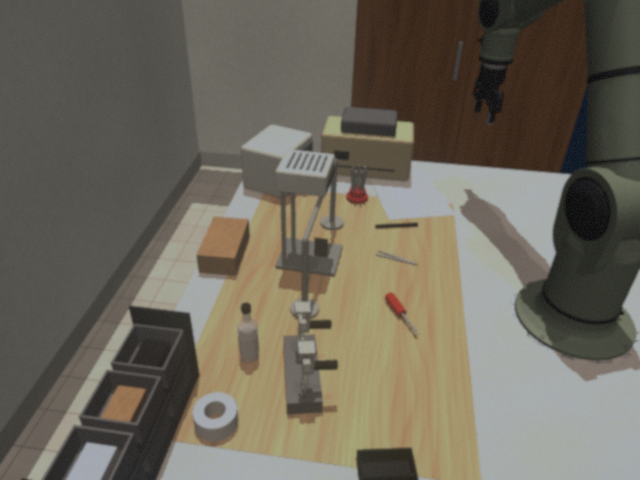

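View pics/top0.png

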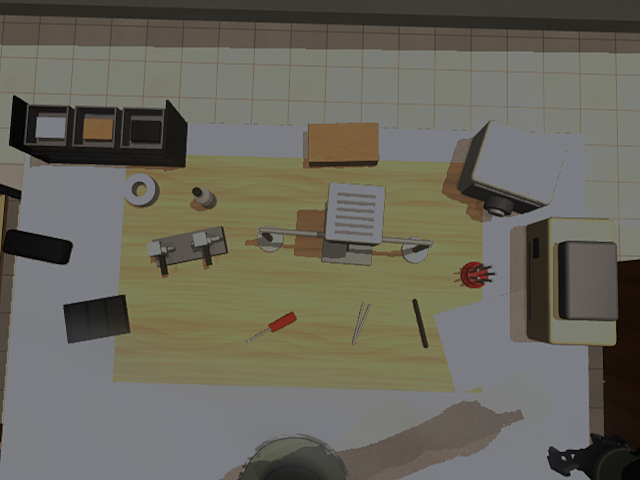

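Run:
```python
import cv2,numpy as np
a=cv2.imread('pics/side0.png')[290:420,230:350];b=cv2.imread('pics/top0.png')[180:290,130:250]
a=cv2.resize(a,(480,520),interpolation=3);b=cv2.resize(b,(480,440),interpolation=3)
o=np.zeros((520,780,3),np.uint8);cv2.imwrite('pics/z0a.png',cv2.convertScaleAbs(a,alpha=1.5));cv2.imwrite('pics/z0b.png',cv2.convertScaleAbs(b,alpha=1.8))
c=cv2.imread('pics/top0.png')[170:280,240:450];cv2.imwrite('pics/z0c.png',cv2.convertScaleAbs(cv2.resize(c,None,fx=3.8,fy=3.8,interpolation=3),alpha=1.5))
```

```text
(no output)
```

View pics/z0a.png

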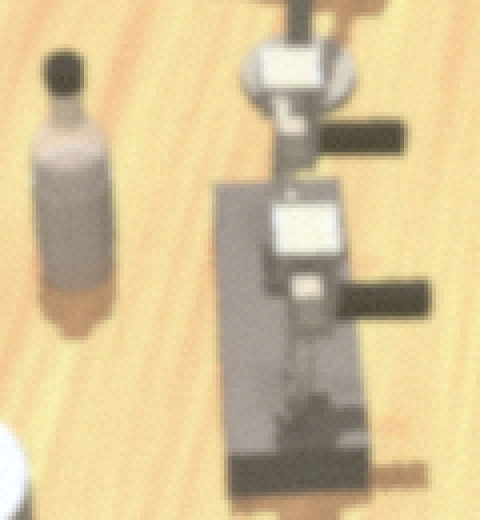

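View pics/z0b.png

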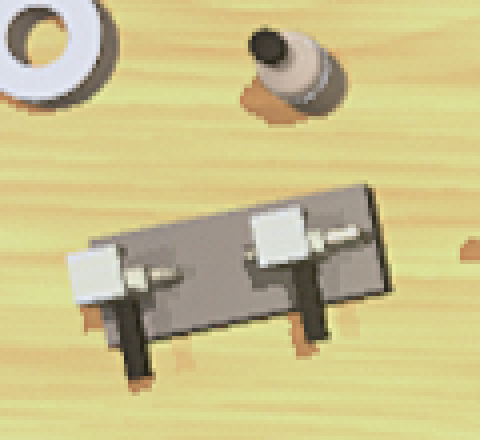

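View pics/z0c.png

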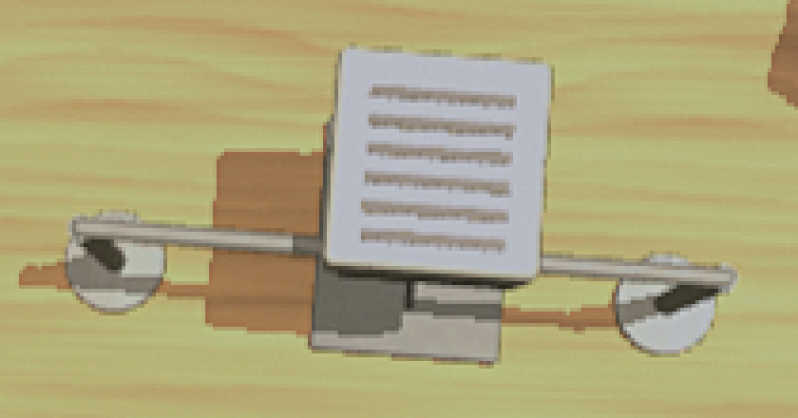

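```bash
cat > fit.py <<'E'
from h import *
from scipy.optimize import least_squares
import pickle
def Rz(a): return Ro.from_euler('z',a).as_matrix()
def carrier_pts(c,P): # c=x,y,yaw,lean (lean fwd = -x)
    R=Rz(c[2])@Ro.from_euler('y',-c[3]).as_matrix()
    return np.array([c[0],c[1],0.010])+np.asarray(P)@R.T
def flat(c,P): return np.array([c[0],c[1],0])+np.asarray(P)@Rz(c[2]).T
E
python3 - <<'E'
from fit import *
T=bot.grab_frame('top');S=bot.grab_frame('side')
K={n:{k:p[k] for k in('vertical_fov','cx','cy','R','t')} for n,p in(('top',T),('side',S))}
pickle.dump(K,open('cam.pkl','wb'))
zb=lambda a:(np.array(a)+.5)/4-.5+[130,180]
za=lambda a:(np.array(a)+.5)/4-.5+[230,290]
zc=lambda a:(np.array(a)+.5)/3.8-.5+[240,170]
# rack: top corners; +x up image, +y left
rp=np.array([[35,90,35],[35,-90,35],[-35,-90,35],[-35,90,35]])/1e3
ru=zb([[90,240],[370,185],[392,290],[110,347]])
r=least_squares(lambda c:(proj(K['top'],flat(c,rp))-ru).ravel(),[.6,.3,0]);print('rack',r.x,np.round(r.fun,1))
rc=r.x
P=np.array([[15,15,141],[15,-15,141],[-15,-15,141],[-15,15,141],[-62,6,98],[-62,-6,98]])/1e3
for nm,u in (('left',[[68,256],[118,248],[124,297],[75,304],[128,380],[152,376]]),('right',[[250,214],[303,205],[308,262],[257,267],[303,340],[328,336]])):
    u=zb(u)
    r=least_squares(lambda c:(proj(K['top'],carrier_pts(c,P))-u).ravel(),[.6,.3,0,0]);print(nm,r.x,np.round(r.fun,1))
    if nm=='left':
        V=np.array([[-62,0,98],[-62,0,82]])/1e3; v=za([[430,283],[430,316]])
        r=least_squares(lambda c:np.r_[(proj(K['top'],carrier_pts(c,P))-u).ravel(),(proj(K['side'],carrier_pts(c,V))-v).ravel()],[.6,.3,0,0]);print(nm,r.x,np.round(r.fun,1)); cc=r.x
    print(' slot in rack',Rz(-rc[2])[:2,:2]@(r.x[:2]-rc[:2]))
L=np.array([[105,60,290],[105,-60,290],[-18,-60,290],[-18,60,290]])/1e3
u=zc([[340,48],[552,64],[542,278],[326,262]])
r=least_squares(lambda c:(proj(K['top'],flat(c,L))-u).ravel(),[.6,-.1,0]);print('lamp',r.x,np.round(r.fun,1));lc=r.x
F=np.array([[0,190,6],[0,-190,6],[0,198,210],[0,-198,210]])/1e3
u=zc([[115,262],[667,305],[72,228],[735,277]])
r=least_squares(lambda c:(proj(K['top'],flat(c,F))-u).ravel(),[.6,-.1,0]);print('rail',r.x,np.round(r.fun,1));ra=r.x
print('lamp in rail',Rz(-ra[2])[:2,:2]@(lc[:2]-ra[:2]))
print('blade',proj(K['top'],flat(lc,[[-.018,0,.07],[.018,0,.07]])),zc([409,305]))
pickle.dump((rc,cc,lc,ra),open('p.pkl','wb'))
# overlay on side
s=S['pixels'].copy()
def poly(im,k,pts,col):
    cv2.polylines(im,[np.round(proj(K[k],pts)*8).astype(int)],True,col,1,cv2.LINE_AA,3)
for k,im in(('side',S['pixels'].copy()),('top',T['pixels'].copy())):
    poly(im,k,flat(rc,rp),(0,0,255));poly(im,k,carrier_pts(cc,P[:4]),(0,255,0));
    poly(im,k,carrier_pts(cc,np.array([[-14,0,90],[-62,0,90]])/1e3),(255,0,0))
    poly(im,k,flat(lc,L),(0,0,255));poly(im,k,flat(ra,F[2:]),(0,255,0));poly(im,k,flat(lc,[[-.018,0,.07],[.018,0,.07]]),(0,255,255))
    y,x=((130,220),(180,130))[k=='top'],0
    im=im[140:430,220:360] if k=='side' else im[170:290,130:450]
    z=2.1 if k=='side' else 2.5
    z=2 if k=='side' else 2.5
    cv2.imwrite('pics/ov_%s.png'%k,cv2.convertScaleAbs(cv2.resize(im,None,fx=z,fy=z,interpolation=3),alpha=1.5))
E
```

```text
rack [0.61411255 0.28443864 0.22925303] [ 0.7 -0.  -0.3 -0.2 -0.8  0.2  0.4 -0. ]
left [0.60428824 0.34100089 0.23358876 0.05665647] [-0.3  0.1 -0.2 -0.5  0.8 -0.2  0.4  0.6  0.2  0.  -0.9  0. ]
left [0.6012874  0.34029221 0.22862637 0.03665005] [-0.2  0.2 -0.1 -0.4  0.7 -0.1  0.3  0.7 -0.   0.5 -1.2  0.5 -0.2  1.
 -0.9 -1.6]
 slot in rack [0.00020314 0.05730676]
right [0.63479852 0.23552979 0.20926792 0.08794104] [ 0.1  0.6 -0.5  0.6  0.5 -1.1  0.7 -0.1  0.3 -0.  -1.1  0.1]
 slot in rack [ 0.00903021 -0.0523301 ]
lamp [ 0.63160051 -0.12125249 -0.03964092] [-0.3 -0.7  0.8 -1.1  0.   0.7 -0.5  1. ]
rail [ 0.63260928 -0.10748452 -0.0473333 ] [ 0.2  0.  -0.4 -0.3 -0.9 -0.1  1.1  0.3]
lamp in rail [-0.00035619 -0.01380028]
blade [[348.36211155 249.58634863]
 [349.27668616 235.27675875]] [347.26315789 249.89473684]
```

View pics/ov_side.png

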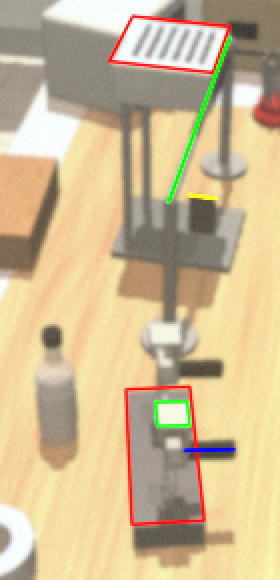

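View pics/ov_top.png

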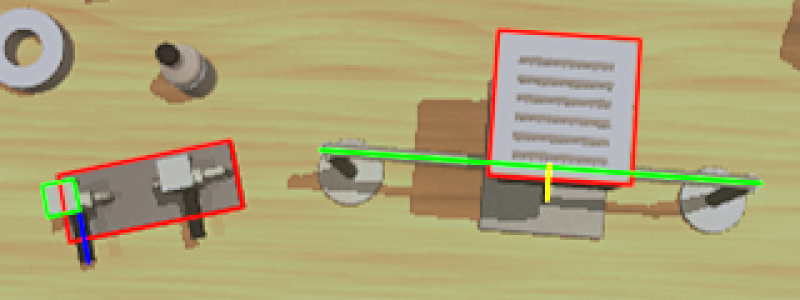

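```bash
cat > plan.py <<'E'
from fit import *
GO=0.0187
rc,cc,lc,ra=pickle.load(open('p.pkl','rb'))
def tiltR(t): # tool axes in carrier frame
    c,s=np.cos(t),np.sin(t); return np.array([[c,0,s],[0,-1,0],[s,0,-c]])
def cur():
    s=bot.observe(); return np.array(s['position']),Ro.from_euler('xyz',s['tool_rot']).as_matrix(),s
def rows(p0,R0,p1,R1,n):
    """interpolate; shift in tool axes at row start, turn after"""
    rv=Ro.from_matrix(R0.T@R1).as_rotvec(); out=[];Rc=R0.copy();pc=p0.copy()
    for i in range(n):
        pn=p0+(p1-p0)*(i+1)/n
        sh=np.round(Rc.T@(pn-pc)/.025,2); tu=np.round(rv/n/(2*np.pi),4)
        out.append(sh.tolist()+tu.tolist()); pc=pc+Rc@(sh*.025); Rc=Rc@Ro.from_rotvec(tu*2*np.pi).as_matrix()
    print('n',n,'dist',np.linalg.norm(p1-p0).round(4),'deg',np.degrees(np.linalg.norm(rv)).round(1),'end err mm',((pc-p1)*1e3).round(1))
    print(json.dumps(out)); return pc,Rc
E
python3 - <<'E'
from plan import *
p,R,s=cur();print(s['clock'],p)
c=cc.copy();c[3]=.045
Rc=Rz(c[2])@Ro.from_euler('y',-c[3]).as_matrix()
R1=Rc@tiltR(np.radians(37))
g=carrier_pts(c,[[-.046,0,.090]])[0];tcp=g+R1[:,2]*GO;pre=tcp-R1[:,2]*.09
print('grip',g,'tcp',tcp,'pre',pre,Ro.from_matrix(R1).as_euler('xyz'))
w1=np.array([.46,-.22,.28]);w2=np.array([.47,.08,.27])
def mid(k): return R@Ro.from_rotvec(k*Ro.from_matrix(R.T@R1).as_rotvec()).as_matrix()
a,A=rows(p,R,w1,mid(.0),20)
a,A=rows(a,A,w2,mid(.3),14)
a,A=rows(a,A,pre,R1,14)
E
```

```text
0.9 [ 0.20355053 -0.59092335  0.23131434]
grip [0.55258646 0.32895975 0.09783959] tcp [0.5641908  0.33166002 0.08342648] pre [0.50834102 0.31866406 0.15279438] [ 3.14159265 -0.69077182  0.22862637]
n 20 dist 0.4536 deg 0.0 end err mm [-0.   0.   0.1]
[[0.73, -0.53, -0.1, 0.0, 0.0, 0.0], [0.72, -0.54, -0.09, 0.0, 0.0, 0.0], [0.73, -0.53, -0.1, 0.0, 0.0, 0.0], [0.73, -0.54, -0.1, 0.0, 0.0, 0.0], [0.72, -0.53, -0.1, 0.0, 0.0, 0.0], [0.73, -0.54, -0.09, 0.0, 0.0, 0.0], [0.73, -0.53, -0.1, 0.0, 0.0, 0.0], [0.72, -0.54, -0.1, 0.0, 0.0, 0.0], [0.73, -0.53, -0.1, 0.0, 0.0, 0.0], [0.73, -0.53, -0.09, 0.0, 0.0, 0.0], [0.72, -0.54, -0.1, 0.0, 0.0, 0.0], [0.73, -0.53, -0.1, 0.0, 0.0, 0.0], [0.72, -0.54, -0.1, 0.0, 0.0, 0.0], [0.73, -0.53, -0.09, 0.0, 0.0, 0.0], [0.73, -0.54, -0.1, 0.0, 0.0, 0.0], [0.72, -0.53, -0.1, 0.0, 0.0, 0.0], [0.73, -0.53, -0.1, 0.0, 0.0, 0.0], [0.73, -0.54, -0.09, 0.0, 0.0, 0.0], [0.72, -0.53, -0.1, 0.0, 0.0, 0.0], [0.73, -0.54, -0.1, 0.0, 0.0, 0.0]]
n 14 dist 0.3003 deg 12.0 end err mm [-0.1  0.   0.1]
[[0.31, -0.8, 0.03, -0.0001, 0.0024, 0.0003], [0.3, -0.8, 0.03, -0.00
[... 559 characters left out ...]
03]]
n 14 dist 0.2687 deg 27.8 end err mm [ 0.1 -0.1  0. ]
[[0.23, -0.62, 0.39, -0.0003, 0.0054, 0.0008], [0.22, -0.62, 0.39, -0.0003, 0.0054, 0.0008], [0.2, -0.62, 0.41, -0.0003, 0.0054, 0.0008], [0.18, -0.63, 0.4, -0.0003, 0.0054, 0.0008], [0.17, -0.63, 0.41, -0.0003, 0.0054, 0.0008], [0.15, -0.62, 0.42, -0.0003, 0.0054, 0.0008], [0.13, -0.63, 0.42, -0.0003, 0.0054, 0.0008], [0.11, -0.63, 0.42, -0.0003, 0.0054, 0.0008], [0.1, -0.64, 0.42, -0.0003, 0.0054, 0.0008], [0.08, -0.63, 0.43, -0.0003, 0.0054, 0.0008], [0.06, -0.63, 0.43, -0.0003, 0.0054, 0.0008], [0.04, -0.64, 0.42, -0.0003, 0.0054, 0.0008], [0.03, -0.64, 0.43, -0.0003, 0.0054, 0.0008], [0.01, -0.63, 0.43, -0.0003, 0.0054, 0.0008]]
```

```bash
python3 -m handwheel '[[0.9,-0.65,-0.12,0,0,0],[0.9,-0.65,-0.12,0,0,0],[0.9,-0.65,-0.12,0,0,0],[0.9,-0.65,-0.12,0,0,0],[0.9,-0.65,-0.12,0,0,0],[0.9,-0.65,-0.12,0,0,0],[0.9,-0.65,-0.12,0,0,0],[0.9,-0.65,-0.12,0,0,0]]' -1 40
python3 -m handwheel '[[0.9,-0.7,-0.12,0,0,0],[0.9,-0.7,-0.12,0,0,0],[0.9,-0.7,-0.12,0,0,0],[0.9,-0.7,-0.12,0,0,0],[0.9,-0.7,-0.12,0,0,0],[0.9,-0.7,-0.12,0,0,0],[0.9,-0.7,-0.12,0,0,0],[0.9,-0.7,-0.12,0,0,0]]'
python3 - <<'E'
from plan import *
p,R,s=cur();print(s['clock'],p,s['qpos'].round(2))
E
```

```text
clock: 1.9
position: [0.3319, -0.4086, 0.2555]
tool_rot: [3.141, -0.0, 0.332]
force: [1.1, -0.1, 0.4]
grip_width: 0.0855
clock: 2.9
position: [0.4565, -0.2176, 0.2795]
tool_rot: [3.141, -0.0, 0.332]
force: [0.1, -1.1, -0.8]
grip_width: 0.0857
2.9 [ 0.45648712 -0.21760506  0.27954491] [ 0.49  0.28 -0.21  1.84  0.07  1.02 -0.98]
```

```bash
python3 -m handwheel '[[0.3,-0.9,0.03,0,0.004,0],[0.3,-0.9,0.03,0,0.004,0],[0.3,-0.9,0.04,0,0.004,0],[0.3,-0.9,0.04,0,0.004,0],[0.3,-0.9,0.05,0,0.004,0],[0.29,-0.9,0.06,0,0.004,0],[0.28,-0.9,0.07,0,0.004,0],[0.27,-0.9,0.08,0,0.004,0]]'
python3 -m handwheel '[[0.27,-0.9,0.07,0,0.002,0],[0.27,-0.9,0.07,0,0.002,0],[0.27,-0.9,0.08,0,0.002,0],[0.27,-0.9,0.08,0,0.002,0],[0.27,-0.9,0.08,0,0.002,0],[0,0,0,0,0,0]]'
python3 - <<'E'
from plan import *
p,R,s=cur();print(s['clock'],p,s['qpos'].round(2))
c=cc.copy();c[3]=.045
Rc=Rz(c[2])@Ro.from_euler('y',-c[3]).as_matrix()
R1=Rc@tiltR(np.radians(37))
g=carrier_pts(c,[[-.046,0,.090]])[0];tcp=g+R1[:,2]*GO;pre=tcp-R1[:,2]*.09
rows(p,R,pre,R1,12)
E
```

```text
clock: 3.9
position: [0.4532, -0.0274, 0.2744]
tool_rot: [-3.142, -0.203, 0.332]
force: [0.8, 0.6, -0.3]
grip_width: 0.0855
clock: 4.65
position: [0.4493, 0.0908, 0.2728]
tool_rot: [-3.141, -0.265, 0.334]
force: [0.2, -0.5, 0.7]
grip_width: 0.0856
4.65 [0.44934462 0.09083235 0.27282986] [ 0.1   0.09 -0.45  2.15  0.07  0.65 -1.63]
n 12 dist 0.2642 deg 25.1 end err mm [ 0.1 -0.1  0.1]
[[0.31, -0.65, 0.5, -0.0007, 0.0056, 0.0013], [0.3, -0.66, 0.51, -0.0007, 0.0056, 0.0013], [0.27, -0.66, 0.51, -0.0007, 0.0056, 0.0013], [0.24, -0.67, 0.52, -0.0007, 0.0056, 0.0013], [0.22, -0.67, 0.53, -0.0007, 0.0056, 0.0013], [0.2, -0.67, 0.53, -0.0007, 0.0056, 0.0013], [0.17, -0.68, 0.54, -0.0007, 0.0056, 0.0013], [0.15, -0.68, 0.53, -0.0007, 0.0056, 0.0013], [0.12, -0.69, 0.54, -0.0007, 0.0056, 0.0013], [0.1, -0.69, 0.54, -0.0007, 0.0056, 0.0013], [0.08, -0.69, 0.54, -0.0007, 0.0056, 0.0013], [0.05, -0.69, 0.54, -0.0007, 0.0056, 0.0013]]
```

```bash
python3 -m handwheel '[[0.31,-0.65,0.5,-0.0007,0.0056,0.0013],[0.3,-0.66,0.5,-0.0007,0.0056,0.0013],[0.27,-0.66,0.51,-0.0007,0.0056,0.0013],[0.24,-0.67,0.52,-0.0007,0.0056,0.0013],[0.22,-0.67,0.53,-0.0007,0.0056,0.0013],[0.2,-0.67,0.53,-0.0007,0.0056,0.0013]]'
python3 -m handwheel '[[0.17,-0.68,0.54,-0.0007,0.0056,0.0013],[0.15,-0.68,0.53,-0.0007,0.0056,0.0013],[0.12,-0.69,0.54,-0.0007,0.0056,0.0013],[0.1,-0.69,0.54,-0.0007,0.0056,0.0013],[0.08,-0.69,0.54,-0.0007,0.0056,0.0013],[0.05,-0.69,0.54,-0.0007,0.0056,0.0013],[0,0,0,0,0,0]]'
python3 - <<'E'
from plan import *
p,R,s=cur();print(s['clock'],p,s['qpos'].round(2))
c=cc.copy();c[3]=.045
Rc=Rz(c[2])@Ro.from_euler('y',-c[3]).as_matrix()
R1=Rc@tiltR(np.radians(37))
g=carrier_pts(c,[[-.046,0,.090]])[0];tcp=g+R1[:,2]*GO;pre=tcp-R1[:,2]*.09
rows(p,R,pre,R1,1);rows(p,R,tcp,R1,8)
T=grab('top');S=grab('side')
for n,p_,b in(('top',T,(200,330,110,250)),('side',S,(280,420,220,400))):
    im=p_['pixels'].copy()
    for q in (g,tcp): 
        u=proj(p_,q)[0]; cv2.circle(im,(int(u[0]*8),int(u[1]*8)),8,(0,0,255),-1,cv2.LINE_AA,3)
    im=im[b[0]:b[1],b[2]:b[3]];cv2.imwrite('pics/pre_%s.png'%n,cv2.convertScaleAbs(cv2.resize(im,None,fx=4,fy=4,interpolation=3),alpha=1.5))
E
```

```text
clock: 5.4
position: [0.4769, 0.1924, 0.2162]
tool_rot: [3.135, -0.454, 0.283]
force: [0.1, 0.3, -0.9]
grip_width: 0.0855
clock: 6.28
position: [0.5029, 0.2901, 0.2024]
tool_rot: [3.118, -0.542, 0.245]
force: [-0.1, -0.2, -0.3]
grip_width: 0.0855
6.275 [0.50288316 0.29008238 0.20235487] [-1.25  0.38  0.58  2.2   0.45  0.16 -2.52]
n 1 dist 0.0575 deg 8.6 end err mm [ 0.1 -0.1  0.2]
[[-0.6, -1.1, 1.92, 0.0023, 0.0236, 0.0023]]
n 8 dist 0.1401 deg 8.6 end err mm [ 0.  -0.1  0. ]
[[-0.01, -0.14, 0.69, 0.0003, 0.003, 0.0003], [-0.02, -0.15, 0.68, 0.0003, 0.003, 0.0003], [-0.04, -0.14, 0.69, 0.0003, 0.003, 0.0003], [-0.05, -0.14, 0.68, 0.0003, 0.003, 0.0003], [-0.06, -0.14, 0.69, 0.0003, 0.003, 0.0003], [-0.07, -0.13, 0.68, 0.0003, 0.003, 0.0003], [-0.09, -0.14, 0.68, 0.0003, 0.003, 0.0003], [-0.1, -0.13, 0.68, 0.0003, 0.003, 0.0003]]
```

View pics/pre_top.png

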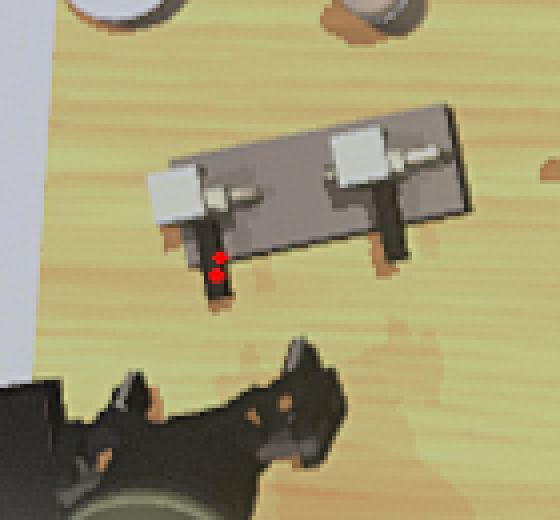

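View pics/pre_side.png

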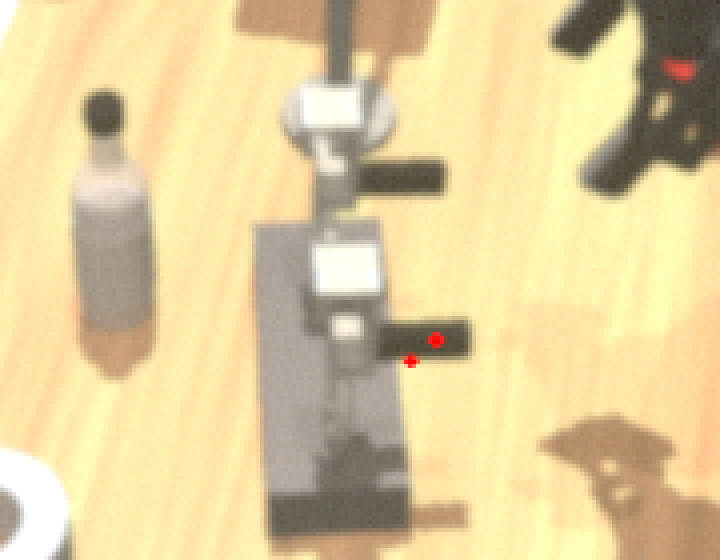

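```bash
cat > kin.py <<'E'
import numpy as np, itertools
from scipy.optimize import least_squares
from scipy.spatial.transform import Rotation as Ro
lo=np.array([-2.91,-.3,-1.5,.17,-1.26,.16,-2.52]);hi=np.array([2.91,2.13,1.42,2.43,4.41,1.93,2.52])
E
python3 - <<'E'
from kin import *
from h import bot
s=bot.observe(); np.set_printoptions(precision=4,suppress=True)
print(s['qpos'],s['position'],s['tool_rot'])
D=[([1.16878166,0.52205224,-0.03632248,1.59996484,0.02118216,1.02110707,-0.11281402],[0.20346,-0.59061,0.23072],[-3.14045,0,.33178]),
([.49,.28,-.21,1.84,.07,1.02,-.98],[.45649,-.21761,.27954],[3.141,0,.332]),
([.10,.09,-.45,2.15,.07,.65,-1.63],[.44934,.09083,.27283],[-3.141,-.265,.334]),
(s['qpos'],s['position'],s['tool_rot'])]
best=[]
for sg in itertools.product([1,-1],repeat=7):
  def fk(q,v):
    R=Ro.identity();p=np.array([0,0,v[0]])
    ax='zyzyzyz'
    for i in range(7):
        e=np.zeros(3);e['xyz'.index(ax[i])]=sg[i]*q[i]
        R=R*Ro.from_rotvec(e)
        if i==2:p=p+R.apply([v[4],0,v[1]])
        if i==4:p=p+R.apply([v[5],0,v[2]])
        if i==6:p=p+R.apply([0,0,v[3]])
    return p,R
  # orientation constant offset about z
  def res(v):
    o=[]
    for q,p,r in D:
        P,R=fk(q,v);E=(R*Ro.from_euler('z',v[6])).inv()*Ro.from_euler('xyz',r)
        o+=[*(P-p),*(E.as_rotvec()*.3)]
    return o
  for o0 in(0,np.pi/2,np.pi,-np.pi/2):
    r=least_squares(res,[.35,.4,.4,.3,0,0,o0],max_nfev=60);best.append((r.cost,sg,r.x))
best.sort(key=lambda b:b[0])
for b in best[:6]:print(b)
E
```

```text
[-1.2471  0.3807  0.5785  2.2037  0.4548  0.1615 -2.5193] [0.503  0.2879 0.2024] [ 3.1179 -0.5413  0.242 ]
(np.float64(0.004741788119292439), (-1, 1, -1, 1, -1, 1, -1), array([ 0.4014,  0.6332,  0.4705,  0.445 , -0.0515,  0.0689,  1.5726]))
(np.float64(0.004741788119292444), (-1, 1, -1, 1, -1, 1, -1), array([ 0.4014,  0.6332,  0.4705,  0.445 , -0.0515,  0.0689,  1.5726]))
(np.float64(0.004741788119292444), (-1, 1, -1, 1, -1, 1, -1), array([ 0.4014,  0.6332,  0.4705,  0.445 , -0.0515,  0.0689, -4.7105]))
(np.float64(0.004741788119292446), (-1, 1, -1, 1, -1, 1, -1), array([ 0.4014,  0.6332,  0.4705,  0.445 , -0.0515,  0.0689,  1.5726]))
(np.float64(0.029308991731566845), (-1, 1, -1, 1, 1, 1, -1), array([-0.4571,  0.435 ,  0.0767, -0.0319,  0.0966, -0.4413,  1.2963]))
(np.float64(0.029308991731566852), (-1, 1, -1, 1, 1, 1, -1), array([-0.4571,  0.435 ,  0.0767, -0.0319,  0.0966, -0.4413,  1.2963]))
```

```bash
cat > log.py <<'E'
from h import *
s=bot.observe()
open('poses.jsonl','a').write(json.dumps([list(map(float,s[k])) for k in('qpos','position','tool_rot')])+'\n')
print(round(s['clock'],2),s['qpos'].round(3),s['position'].round(4),s['tool_rot'].round(3))
E
python3 log.py
python3 -m handwheel '[[-0.1,0.6,-0.5,0,-0.006,0],[-0.1,0.6,-0.5,0,-0.006,0]]' >/dev/null; python3 log.py
python3 -m handwheel '[[-0.1,0.6,-0.5,0,-0.006,0],[-0.1,0.6,-0.5,0,-0.006,0]]'>/dev/null; python3 log.py
python3 -m handwheel '[[0.3,0,-0.6,0,-0.01,0.02],[0.3,0,-0.6,0,-0.01,0.02],[0,0,0,0,0,0]]'>/dev/null; python3 log.py
```

```text
6.38 [-1.247  0.381  0.579  2.204  0.455  0.161 -2.519] [0.503  0.2879 0.2024] [ 3.118 -0.541  0.242]
6.62 [-1.041  0.274  0.386  2.181  0.38   0.314 -2.364] [0.4932 0.2542 0.2227] [ 3.119 -0.465  0.239]
6.88 [-0.883  0.206  0.276  2.147  0.249  0.453 -2.167] [0.4853 0.2215 0.244 ] [ 3.121 -0.39   0.236]
7.25 [-0.826  0.207  0.269  1.998  0.058  0.691 -2.2  ] [0.4901 0.2226 0.278 ] [-3.077 -0.261 -0.029]
```

```bash
cat > kfit.py <<'E'
from kin import *
import json
np.set_printoptions(precision=4,suppress=True)
D=[([1.16878166,0.52205224,-0.03632248,1.59996484,0.02118216,1.02110707,-0.11281402],[0.20346,-0.59061,0.23072],[-3.14045,0,.33178])]
W=[1]
D+=[([.49,.28,-.21,1.84,.07,1.02,-.98],[.45649,-.21761,.27954],[3.141,0,.332]),([.10,.09,-.45,2.15,.07,.65,-1.63],[.44934,.09083,.27283],[-3.141,-.265,.334])];W+=[.3,.3]
for l in open('poses.jsonl'): D.append(tuple(json.loads(l)));W.append(1)
sg=[-1,1,-1,1,-1,1,-1];ax='zyzyzyz'
def rots(q):
    R=Ro.identity();o=[R]
    for i in range(7):
        e=np.zeros(3);e['xyz'.index(ax[i])]=sg[i]*q[i];R=R*Ro.from_rotvec(e);o.append(R)
    return o
if __name__=='__main__':
    # rotation check: R_tool = R7 * const
    C=[ (rots(q)[-1].inv()*Ro.from_euler('xyz',r)).as_rotvec() for q,p,r in D];print(np.array(C))
    # position: linear in offsets (each frame constant 3-vector)
    A=[];b=[]
    for (q,p,r),w in zip(D,W):
        o=rots(q); M=np.hstack([o[i].as_matrix() for i in range(8)]);A.append(M*w);b.append(np.array(p)*w)
    A=np.vstack(A);b=np.hstack(b)
    # sparse sets of columns
    names=[f'{i}{c}' for i in range(8) for c in 'xyz']
    use=[0*3+2,1*3+0,3*3+2,3*3+0,5*3+2,5*3+0,7*3+2]
    for extra in ([],[6*3+0],[1*3+1],[6*3+0,1*3+1]):
        u=use+extra;x,res,rk,_=np.linalg.lstsq(A[:,u],b,rcond=1e-6)
        print([names[i] for i in u],x,'rms',np.sqrt(np.mean((A[:,u]@x-b)**2)),rk)
E
python3 kfit.py
```

```text
[[-0.0001  0.0001  1.5708]
 [ 0.0092  0.0002  1.5778]
 [-0.0016  0.0039  1.5712]
 [-0.     -0.      1.5708]
 [-0.     -0.      1.5708]
 [-0.     -0.      1.5708]
 [-0.     -0.      1.5708]]
['0z', '1x', '3z', '3x', '5z', '5x', '7z'] [ 0.4366 -0.0358  0.6214 -0.0599  0.5011  0.0449  0.4713] rms 0.017129764285814263 7
['0z', '1x', '3z', '3x', '5z', '5x', '7z', '6x'] [ 0.4476 -0.049   0.6207 -0.0847  0.5134  0.045   0.4873 -0.0249] rms 0.017085896718093203 8
['0z', '1x', '3z', '3x', '5z', '5x', '7z', '1y'] [ 0.3236  0.0059  0.5192  0.0123  0.4227  0.0247  0.2947 -0.0592] rms 0.0020989539672608263 8
['0z', '1x', '3z', '3x', '5z', '5x', '7z', '6x', '1y'] [ 0.329  -0.0004  0.519   0.0004  0.4286  0.0247  0.3025 -0.0118 -0.0591] rms 0.0020170721608242666 9
```

```bash
cat >> kfit.py <<'E'
    W2=[1,.1,.1]+[1]*(len(D)-3)
    A=[];b=[]
    for (q,p,r),w in zip(D,W2):
        o=rots(q);A.append(np.hstack([o[i].as_matrix() for i in range(8)])*w);b.append(np.array(p)*w)
    A=np.vstack(A);b=np.hstack(b)
    base=[2,3*3+2,5*3+2,7*3+2]
    ex=[3,4,9,10,12,15,16,18,19,21,22] 
    out=[]
    for k in(0,1,2,3,4):
        for c in itertools.combinations(ex,k):
            u=base+list(c);x,_,rk,_=np.linalg.lstsq(A[:,u],b,rcond=1e-7);out.append((k,np.sqrt(np.mean((A[:,u]@x-b)**2)),[names[i] for i in u],x,rk))
    for k in range(5):
        for o in sorted([o for o in out if o[0]==k],key=lambda o:o[1])[:3]:print(o)
E
python3 kfit.py | tail -13
```

```text
(1, np.float64(0.0019930395937108425), ['0z', '3z', '5z', '7z', '6y'], array([ 0.3403,  0.4851,  0.4451,  0.2974, -0.0606]), np.int32(5))
(2, np.float64(0.00012160536533191777), ['0z', '3z', '5z', '7z', '1y', '3y'], array([ 0.3203,  0.53  ,  0.4205,  0.3282, -0.0213, -0.0378]), np.int32(6))
(2, np.float64(0.0007077022204095826), ['0z', '3z', '5z', '7z', '3y', '4x'], array([ 0.3053,  0.5228,  0.4116,  0.3292, -0.0589, -0.0208]), np.int32(6))
(2, np.float64(0.0008152128843993597), ['0z', '3z', '5z', '7z', '3y', '5x'], array([ 0.3241,  0.5246,  0.416 ,  0.34  , -0.0593, -0.0114]), np.int32(6))
(3, np.float64(0.00011913232142669907), ['0z', '3z', '5z', '7z', '1y', '3y', '5x'], array([ 0.3203,  0.5298,  0.4204,  0.3285, -0.0208, -0.0384, -0.0004]), np.int32(7))
(3, np.float64(0.00011972719785953285), ['0z', '3z', '5z', '7z', '1y', '3y', '4x'], array([ 0.3197,  0.5298,  0.4203,  0.3281, -0.0207, -0.0384, -0.0007]), np.int32(7))
(3, np.float64(0.00012063813549106283), ['0z', '3z', '5z', '7z', '1x', '1y', '3y'], array([ 0.3204,  0.5298,  0.4205,  0.3282,  0.0002, -0.0212, -0.0379]), np.int32(7))
(4, np.float64(0.0001187639216947093), ['0z', '3z', '5z', '7z', '1y', '3y', '5x', '6y'], array([ 0.3202,  0.5301,  0.4202,  0.3288, -0.0206, -0.0389, -0.0005,
        0.0004]), np.int32(8))
(4, np.float64(0.0001187639216947096), ['0z', '3z', '5z', '7z', '1y', '3y', '5x', '5y'], array([ 0.3202,  0.5301,  0.4202,  0.3288, -0.0206, -0.0389, -0.0005,
        0.0004]), np.int32(8))
(4, np.float64(0.0001188136209407441), ['0z', '3z', '5z', '7z', '1y', '3y', '5x', '7y'], array([ 0.3205,  0.5298,  0.4204,  0.3286, -0.0207, -0.0384, -0.0004,
       -0.    ]), np.int32(8))
```

```bash
cat > ik.py <<'E'
from kfit import rots
from kin import *
from plan import *
def fk(q):
    o=rots(q);p=np.array([0,0,.3203])+o[1].apply([0,-.0213,0])+o[3].apply([0,-.0378,.53])+o[5].apply([0,0,.4205])+o[7].apply([0,0,.3282])
    return p,(o[7]*Ro.from_euler('z',np.pi/2))
def ik(p,R,q0):
    Rt=Ro.from_matrix(R)
    def res(q):
        P,Q=fk(q);return np.r_[(P-p)*10,(Q.inv()*Rt).as_rotvec()*3,1e-4*(q-q0)]
    r=least_squares(res,np.clip(q0,lo+1e-3,hi-1e-3),bounds=(lo,hi),max_nfev=60)
    return r.x,np.linalg.norm(r.fun[:6])
def margin(q): return np.min(np.minimum(q-lo,hi-q))
def best(p,R,n=60,seed=0):
    g=np.random.default_rng(seed);o=[]
    for i in range(n):
        q,e=ik(p,R,g.uniform(lo+.1,hi-.1))
        if e<1e-3:o.append((margin(q),q))
    o.sort(key=lambda a:-a[0]);return o
def gpose(c,t,flip=False,gx=-.046,back=0):
    Rc=Rz(c[2])@Ro.from_euler('y',-c[3]).as_matrix();R1=Rc@tiltR(t)
    if flip:R1=R1@Rz(np.pi)
    return carrier_pts(c,[[gx,0,.090]])[0]+R1[:,2]*(GO-back),R1
def railpose(yr,dz,dx,t,flip=False,gx=-.046,yaw=-.044):
    # hung carrier: origin at rail pt z=.080 (+dz), dx = forward
    Rc=Rz(yaw);o=np.array([ra[0],ra[1],0])+Rz(ra[2])@[0,yr,0]+Rc@[dx,0,0];o[2]=.080+dz
    R1=Rc@tiltR(t)
    if flip:R1=R1@Rz(np.pi)
    return o+Rc@[gx,0,.090]+R1[:,2]*GO,R1
E
cat > t.py <<'E'
from ik import *
c=cc.copy();c[3]=.045
for fl in(0,1):
  for t in(20,30,37,45):
    tt=np.radians(t)
    for nm,(p,R) in (('rack',gpose(c,tt,fl)),('railin',railpose(.11,.024,-.05,tt,fl)),('lamp',railpose(-.0138,0,0,tt,fl))):
        o=best(p,R,24); print(fl,t,nm,p.round(3),[(round(a,2),q.round(2).tolist()) for a,q in o[:2]])
E
python3 t.py
```

```text
0 20 rack [0.56  0.331 0.081] [(np.float64(0.13), [-1.18, 0.77, 0.67, 2.0, -1.13, 0.29, -1.02]), (np.float64(0.07), [-1.12, 0.73, 0.57, 2.0, -0.92, 0.23, -1.2])]
0 20 railin [0.548 0.006 0.176] [(np.float64(0.21), [0.1, 0.35, -0.32, 2.14, 0.54, 0.37, -2.27]), (np.float64(0.17), [-0.66, 0.41, 0.64, 2.17, -0.61, 0.33, -1.17])]
0 20 lamp [ 0.592 -0.12   0.152] [(np.float64(0.28), [0.61, 0.53, -0.65, 2.01, 0.75, 0.44, -2.18]), (np.float64(0.26), [0.69, 0.56, -0.77, 2.0, 0.85, 0.5, -2.26])]
0 30 rack [0.562 0.331 0.082] [(np.float64(0.18), [-1.37, 0.91, 0.9, 2.12, 4.23, 0.38, -0.23]), (np.float64(0.1), [-0.81, 0.64, 0.07, 2.1, 1.95, 0.26, 2.27])]
0 30 railin [0.551 0.006 0.178] []
0 30 lamp [ 0.595 -0.12   0.154] []
0 37 rack [0.564 0.332 0.083] [(np.float64(0.27), [-0.6, 0.67, -0.25, 2.16, 2.11, 0.57, 2.16]), (np.float64(0.26), [-0.85, 0.67, 0.07, 2.17, 2.31, 0.43, 1.87])]
0 37 railin [0.553 0.006 0.179] [(np.float64(0.07), [-0.02, 0.33, -0.23, 2.36, 2.24, 0.29, 2.27]), (np.float64(0.06), [-0.11, 0.33, -0.11, 2.37, 2.34, 0.26, 2.16])]
0 37 lamp [ 0.597 -0.12   0.155] [(np.float64(0.15), 
[... 1845 characters left out ...]
, [0.71, 0.56, -1.17, 2.33, 1.82, 0.68, -0.31])]
1 37 lamp [ 0.597 -0.12   0.155] [(np.float64(0.22), [1.0, 0.73, -1.17, 2.21, 1.86, 0.6, 0.02]), (np.float64(0.22), [0.97, 0.71, -1.13, 2.21, 1.88, 0.57, -0.0])]
1 45 rack [0.566 0.332 0.085] [(np.float64(0.23), [-0.21, 0.87, -0.83, 2.2, 2.18, 1.08, -0.83]), (np.float64(0.23), [-0.21, 0.87, -0.83, 2.2, 2.18, 1.08, -0.83])]
1 45 railin [0.555 0.006 0.181] [(np.float64(0.01), [0.83, 0.83, -1.45, 2.42, 2.02, 1.07, -0.38]), (np.float64(0.01), [0.8, 0.77, -1.38, 2.42, 2.04, 1.0, -0.43])]
1 45 lamp [ 0.599 -0.12   0.157] [(np.float64(0.13), [1.08, 0.88, -1.31, 2.3, 2.16, 0.79, -0.15]), (np.float64(0.13), [1.07, 0.86, -1.28, 2.3, 2.18, 0.76, -0.18])]
```

```bash
cat > sim.py <<'E'
from ik import *
def jac(q):
    P,Q=fk(q);J=np.zeros((6,7))
    for i in range(7):
        d=q.copy();d[i]+=1e-5;p2,Q2=fk(d);J[:3,i]=(p2-P)/1e-5;J[3:,i]=(Q2*Q.inv()).as_rotvec()/1e-5
    return J
def step(q,pt,Rt,lam=.02,it=10,k0=0.,qn=None):
    for _ in range(it):
        P,Q=fk(q);e=np.r_[pt-P,(Ro.from_matrix(Rt)*Q.inv()).as_rotvec()]
        J=jac(q);free=np.ones(7,bool)
        for _ in range(3):
            Jf=J[:,free];pin=Jf.T@np.linalg.inv(Jf@Jf.T+lam**2*np.eye(6));dq=np.zeros(7);dq[free]=pin@e
            if k0:
                n=np.zeros(7);n[free]=(np.eye(free.sum())-pin@Jf)@((qn-q)[free]*k0);dq+=n
            bad=((q+dq<lo)|(q+dq>hi))&free
            if not bad.any():break
            free&=~bad
        q=np.clip(q+dq,lo+1e-3,hi-1e-3)
    return q
def run(q,rowlist,**kw):
    p,R=fk(q);R=R.as_matrix();tr=[q]
    for r in rowlist:
        r=np.array(r);pt=p+R@(r[:3]*.025);Rt=R@Ro.from_rotvec(r[3:]*2*np.pi).as_matrix()
        q=step(q,pt,Rt,**kw);p,R=fk(q);R=R.as_matrix();tr.append(q)
    return np.array(tr)
E
cat > t.py <<'E'
from sim import *
q=np.array([1.16878166,0.52205224,-0.03632248,1.59996484,0.02118216,1.02110707,-0.11281402])
M=[[[.9,-.65,-.12,0,0,0]]*8+[[.9,-.7,-.12,0,0,0]]*8,
[[.3,-.9,.04,0,.004,0]]*5+[[.28,-.9,.07,0,.004,0]]*3+[[.27,-.9,.08,0,.002,0]]*5,
[[.23,-.67,.52,-.0007,.0056,.0013]]*6+[[.11,-.69,.54,-.0007,.0056,.0013]]*6,
[[-.1,.6,-.5,0,-.006,0]]*4+[[.3,0,-.6,0,-.01,.02]]*2]
mid=(lo+hi)/2
for kw in (dict(),dict(k0=.02,qn=q.copy()),dict(k0=.02,qn=mid),dict(k0=.1,qn=mid)):
    x=q
    for m in M: x=run(x,m,**kw)[-1];print(x.round(2))
    print()
E
python3 t.py
```

```text
[ 0.49  0.28 -0.21  1.84  0.07  1.02 -0.98]
[ 0.1   0.09 -0.45  2.15  0.07  0.65 -1.63]
[-1.47  0.42  0.78  2.15  0.37  0.16 -2.51]
[-1.15  0.2   0.55  1.97  0.06  0.67 -2.28]

[ 0.53  0.29 -0.24  1.84  0.08  1.02 -0.99]
[ 0.23  0.1  -0.59  2.14  0.1   0.65 -1.65]
[-1.47  0.42  0.79  2.14  0.31  0.16 -2.45]
[-0.99  0.19  0.36  1.96  0.13  0.68 -2.33]

[ 0.36  0.28 -0.04  1.85  0.01  1.02 -0.92]
[-0.11  0.08 -0.23  2.15  0.03  0.64 -1.59]
[-1.51  0.42  0.84  2.11  0.18  0.21 -2.32]
[-0.96  0.18  0.3   1.92  0.15  0.73 -2.36]

[ 0.34  0.28 -0.01  1.85  0.    1.02 -0.91]
[-0.11  0.09 -0.22  2.15  0.03  0.65 -1.58]
[-1.44  0.42  0.78  2.13  0.25  0.16 -2.37]
[-0.5   0.2  -0.19  1.92  0.29  0.72 -2.46]
```

```bash
cat > t.py <<'E'
from sim import *
s=bot.observe();q0=np.array(s['qpos']);print(q0.round(2),s['clock'])
c=cc.copy();c[3]=.045
t=np.radians(30)
pp,Rp=gpose(c,t,1,back=.09);pg,Rg=gpose(c,t,1)
cands=[a for a in best(pp,Rp,30) if a[0]>.15]
def cart(q,p1,R1,n):
    p0,R0=fk(q);R0=R0.as_matrix();rv=Ro.from_matrix(R0.T@R1).as_rotvec();tr=[q]
    for i in range(n):
        k=(i+1)/n;q=step(q,p0+(p1-p0)*k,R0@Ro.from_rotvec(k*rv).as_matrix());tr.append(q)
    return np.array(tr)
def mn(tr): return round(min(margin(q) for q in tr),3)
res=[]
for m,qs in cands[:8]+[(0,None)]:
    if qs is None: tr=cart(q0,pp,Rp,40)
    else:
        q=q0;tr=[q]
        for k in np.linspace(0,1,41)[1:]:
            P,Q=fk(q0+(qs-q0)*k);q=step(q,P,Q.as_matrix());tr.append(q)
        tr=np.array(tr)
    zs=[fk(q)[0] for q in tr]
    a=cart(tr[-1],pg,Rg,8);lp=pg+[-.004,0,.10];b=cart(a[-1],lp,Rg,8)
    r1,R1=railpose(.11,.07,-.10,t,1);r2,R2=railpose(.11,.026,-.06,t,1);r3,R3=railpose(.11,.026,0,t,1);r4,_=railpose(.11,0,0,t,1);r5,_=railpose(-.0138,0,0,t,1)
    d=cart(b[-1],r1,R1,20);e=cart(d[-1],r2,R2,6);f_=cart(e[-1],r3,R3,6);g=cart(f_[-1],r4,R3,4);h=cart(g[-1],r5,R3,12);i=cart(h[-1],r5-R3[:,2]*.1,R3,8)
    err=[np.linalg.norm(fk(x[-1])[0]-y).round(4) for x,y in((tr,pp),(a,pg),(b,lp),(d,r1),(e,r2),(f_,r3),(g,r4),(h,r5))]
    print(None if qs is None else qs.round(2),'end',tr[-1].round(2),'minz',min(z[2] for z in zs).round(3),'m',[mn(x) for x in(tr,a,b,d,e,f_,g,h,i)],'err',err)
    print('  lamp',h[-1].round(2))
E
python3 t.py
```

```text
[-0.83  0.21  0.27  2.    0.06  0.69 -2.2 ] 7.25
[ 0.    0.69 -1.12  2.13  1.59  0.91 -0.31] end [-0.78  0.45 -0.05  2.17  1.46  0.33 -0.39] minz 0.135 m [np.float64(0.167), np.float64(0.158), np.float64(0.113), np.float64(0.035), np.float64(0.001), np.float64(0.001), np.float64(0.001), np.float64(0.001), np.float64(0.005)] err [np.float64(0.0), np.float64(0.0), np.float64(0.0), np.float64(0.0), np.float64(0.0002), np.float64(0.0), np.float64(0.0), np.float64(0.0)]
  lamp [ 0.48  0.47 -0.46  2.14  1.34  0.17  0.36]
[-0.    0.69 -1.11  2.13  1.59  0.9  -0.32] end [-0.78  0.45 -0.05  2.17  1.46  0.33 -0.39] minz 0.136 m [np.float64(0.166), np.float64(0.157), np.float64(0.112), np.float64(0.035), np.float64(0.001), np.float64(0.001), np.float64(0.001), np.float64(0.001), np.float64(0.005)] err [np.float64(0.0), np.float64(0.0), np.float64(0.0), np.float64(0.0), np.float64(0.0002), np.float64(0.0), np.float64(0.0), np.float64(0.0)]
  lamp [ 0.48  0.47 -0.46  2.14  1.34  0.17  0.36]
[-0.14  0.59 -0.89  2.14  1.55  0.75 -0.34] end [-0.8   0.45 -0.02  2.17  1.46  0.32 -0.39] minz 0.152 m [n
[... 2476 characters left out ...]
oat64(0.001), np.float64(0.001), np.float64(0.005)] err [np.float64(0.0), np.float64(0.0), np.float64(0.0), np.float64(0.0), np.float64(0.0002), np.float64(0.0), np.float64(0.0), np.float64(0.0)]
  lamp [ 0.48  0.47 -0.46  2.14  1.34  0.17  0.36]
None end [ 1.    0.62 -0.6   2.27 -1.24  0.18 -2.52] minz 0.089 m [np.float64(0.001), np.float64(0.001), np.float64(0.001), np.float64(0.001), np.float64(0.001), np.float64(0.001), np.float64(0.001), np.float64(0.001), np.float64(0.001)] err [np.float64(0.4856), np.float64(0.4891), np.float64(0.4939), np.float64(0.3431), np.float64(0.3471), np.float64(0.3762), np.float64(0.3736), np.float64(0.2909)]
  lamp [ 1.36  0.6  -0.62  2.25 -1.24  0.18 -2.52]
```

```bash
nproc
cat > srch.py <<'E'
from sim import *
import sys
from multiprocessing import Pool
q0=np.array(bot.observe()['qpos']) if __name__=='__main__' else None
c=cc.copy();c[3]=.045
def cart(q,p1,R1,n,it=3):
    p0,R0=fk(q);R0=R0.as_matrix();rv=Ro.from_matrix(R0.T@R1).as_rotvec();tr=[q]
    for i in range(n):
        k=(i+1)/n;q=step(q,p0+(p1-p0)*k,R0@Ro.from_rotvec(k*rv).as_matrix(),it=it);tr.append(q)
    return np.array(tr)
def jl(qa,qb,n,q=None):
    q=qa if q is None else q;tr=[q]
    for k in np.linspace(0,1,n+1)[1:]:
        P,Q=fk(qa+(qb-qa)*k);q=step(q,P,Q.as_matrix(),it=3);tr.append(q)
    return np.array(tr)
def mn(tr): return round(min(margin(q) for q in tr),3)
def chain(q,t,yh=.11):
    pp,Rp=gpose(c,t,1,back=.09);pg,Rg=gpose(c,t,1);L=[]
    def go(p,R,n):
        nonlocal q
        tr=cart(q,p,R,n);q=tr[-1];L.append((mn(tr),np.linalg.norm(fk(q)[0]-p),q))
    go(pp,Rp,4);go(pg,Rg,6);go(pg+[-.004,0,.10],Rg,6)
    for (p,R),n in((railpose(yh,.07,-.10,t,1),20),(railpose(yh,.026,-.05,t,1),5),(railpose(yh,.026,0,t,1),4),(railpose(yh,0,0,t,1),3),(railpose(-.0138,0,0,t,1),8)): go(p,R,n)
    go(p-R[:,2]*.1,R,6);return L
def one(a):
    seed,q0=a;g=np.random.default_rng(seed);t=np.radians(g.choice([30,33,36,40]))
    pp,Rp=gpose(c,t,1,back=.09)
    for _ in range(50):
        qv=np.clip(q0+g.normal(0,.7,7),lo+.2,hi-.2);qv[3]=g.uniform(1.5,2.2);P,_q=fk(qv)
        if .25<P[2]<.45 and .42<np.hypot(*P[:2])<.75 and _q.as_matrix()[2,2]<-.6 and P[0]<.56 and P[0]>.2:break
    else: return None
    b=[x for x in best(pp,Rp,6,seed) if x[0]>.15]
    if not b:return None
    qs=b[0][1]
    A=jl(q0,qv,24);B=jl(qv,qs,30,A[-1])
    z=min(fk(q)[0][2] for q in np.r_[A,B[:-8]])
    L=chain(B[-1],t)
    return (min(mn(A),mn(B),min(l[0] for l in L)),max(l[1] for l in L),np.degrees(t),z,qv,qs,A[-1],B[-1],[l[0] for l in L],mn(A),mn(B))
if __name__=='__main__':
    with Pool() as P: R=[r for r in P.map(one,[(i,q0) for i in range(int(sys.argv[1]))],chunksize=1) if r]
    R.sort(key=lambda r:-r[0])
    pickle.dump(R,open('srch.pkl','wb'))
    for r in R[:8]:print(r[0],r[1].round(4),round(r[2]),r[3].round(3),'via',r[4].round(2),fk(r[4])[0].round(2),'sim',r[6].round(2),'end',r[7].round(2),[float(x) for x in r[8]],r[9],r[10])
E
time OMP_NUM_THREADS=1 timeout 400 python3 srch.py 120
```

```text
4
0.007 0.0039 40 0.171 via [-0.65 -0.1   1.22  1.96 -0.47  1.   -2.32] [ 0.44 -0.2   0.42] sim [-0.21 -0.02  0.83  1.96 -0.57  1.03 -2.23] end [-0.85  0.49 -0.06  2.31  2.09  0.53 -1.1 ] [0.121, 0.121, 0.214, 0.007, 0.007, 0.064, 0.162, 0.159, 0.083] 0.233 0.121
0.006 0.0038 40 0.082 via [-1.19  0.21  0.55  2.14  0.07  0.36 -2.11] [0.48 0.29 0.27] sim [-0.96  0.19  0.27  2.14  0.25  0.38 -2.29] end [-0.86  0.49 -0.05  2.31  2.09  0.53 -1.1 ] [0.121, 0.121, 0.209, 0.006, 0.006, 0.064, 0.162, 0.159, 0.079] 0.219 0.121
0.006 0.0038 40 0.176 via [-2.35 -0.1   1.22  2.01  0.37  0.63 -1.81] [0.35 0.45 0.4 ] sim [-1.11  0.01  0.03  1.98  0.19  0.6  -1.67] end [-0.86  0.49 -0.04  2.31  2.1   0.53 -1.11] [0.12, 0.12, 0.206, 0.006, 0.006, 0.064, 0.162, 0.158, 0.076] 0.311 0.12
0.006 0.0038 40 0.176 via [-1.26  0.3   0.86  1.79  0.24  1.06 -1.72] [0.54 0.12 0.37] sim [-0.85  0.23  0.31  1.77  0.42  1.14 -1.89] end [-0.86  0.49 -0.04  2.31  2.1   0.53 -1.11] [0.12, 0.12, 0.205, 0.006, 0.006, 0.064, 0.162, 0.158, 0.076] 0.32 0.12
0.006 0.0037 40 0.188 via [-1.03  0.09 -0.51  1.94  0.51  0.91 -1.
[... 314 characters left out ...]
74 -1.18] end [-0.86  0.49 -0.05  2.31  2.09  0.53 -1.1 ] [0.121, 0.121, 0.209, 0.006, 0.006, 0.064, 0.162, 0.159, 0.078] 0.195 0.121
0.005 0.0036 40 0.163 via [-1.07 -0.1   1.22  2.15  0.14  0.55 -2.32] [ 0.5  -0.14  0.34] sim [-0.47 -0.01  0.66  2.14 -0.05  0.53 -2.15] end [-0.89  0.49 -0.01  2.31  2.11  0.52 -1.13] [0.119, 0.119, 0.192, 0.005, 0.005, 0.063, 0.161, 0.158, 0.067] 0.219 0.119
0.005 0.0036 40 0.147 via [-0.33 -0.1   0.59  2.04 -0.26  0.71 -1.96] [ 0.49 -0.14  0.4 ] sim [-0.37 -0.11  0.63  2.04 -0.25  0.71 -1.98] end [-0.88  0.49 -0.02  2.31  2.11  0.52 -1.12] [0.119, 0.119, 0.195, 0.005, 0.005, 0.063, 0.161, 0.158, 0.069] 0.194 0.119
real	0m44.469s
user	2m52.134s
sys	0m0.319s
```

```bash
sed -i 's/gx=-.046/gx=-.042/g' ik.py
cat > t.py <<'E'
from srch import *
q0=np.array(bot.observe()['qpos'])
def chain2(q,t,yh,fx):
    pp,Rp=gpose(c,t,1,back=.07);pg,Rg=gpose(c,t,1);L=[]
    def go(p,R,n):
        nonlocal q
        tr=cart(q,p,R,n);q=tr[-1];L.append((mn(tr),np.linalg.norm(fk(q)[0]-p),q))
    go(pp,Rp,4);go(pg,Rg,6);go(pg+[-.004,0,.08],Rg,6)
    for (p,R),n in((railpose(yh+.1,.04,fx,t,1),14),(railpose(yh,.026,fx,t,1),8),(railpose(yh,.026,-.035,t,1),5),(railpose(yh,.026,0,t,1),4),(railpose(yh,0,0,t,1),3),(railpose(-.0138,0,0,t,1),8)): go(p,R,n)
    go(p-R[:,2]*.08,R,6);return L
for t in(34,36,38,40):
  for fx in(-.06,-.045):
    tt=np.radians(t);pp,Rp=gpose(c,tt,1,back=.07)
    b=best(pp,Rp,20);b=[x for x in b if x[0]>.12]
    if not b:print(t,'none');continue
    B=jl(q0,b[0][1],40);L=chain2(B[-1],tt,.115,fx)
    print(t,fx,mn(B),[float(l[0]) for l in L],B[-1].round(2),L[8][2].round(2),max(l[1] for l in L).round(4))
E
python3 t.py
```

```text
34 -0.06 0.2 [0.207, 0.207, 0.089, 0.001, 0.001, 0.001, 0.001, 0.001, 0.001, 0.001] [-0.82  0.5  -0.01  2.2   1.88  0.37 -0.83] [ 0.47  0.47 -0.43  2.19  2.09  0.16 -0.39] 0.0003
34 -0.045 0.2 [0.207, 0.207, 0.089, 0.001, 0.001, 0.001, 0.001, 0.001, 0.001, 0.001] [-0.82  0.5  -0.01  2.2   1.88  0.37 -0.83] [ 0.47  0.47 -0.43  2.19  2.09  0.16 -0.39] 0.0002
36 -0.06 0.2 [0.2, 0.2, 0.127, 0.039, 0.039, 0.03, 0.001, 0.001, 0.009, 0.002] [-0.83  0.51 -0.01  2.23  2.    0.41 -0.96] [ 0.38  0.46 -0.32  2.21  2.61  0.17 -0.92] 0.0002
36 -0.045 0.2 [0.2, 0.2, 0.127, 0.014, 0.014, 0.035, 0.001, 0.001, 0.009, 0.002] [-0.83  0.51 -0.01  2.23  2.    0.41 -0.96] [ 0.38  0.46 -0.32  2.21  2.61  0.17 -0.92] 0.0003
38 -0.06 0.175 [0.175, 0.175, 0.175, 0.092, 0.036, 0.036, 0.041, 0.041, 0.06, 0.001] [-0.84  0.52 -0.02  2.26  2.09  0.46 -1.07] [ 0.34  0.46 -0.26  2.24  2.88  0.22 -1.2 ] 0.0008
38 -0.045 0.175 [0.175, 0.175, 0.175, 0.072, 0.07, 0.07, 0.044, 0.044, 0.06, 0.001] [-0.84  0.52 -0.02  2.26  2.09  0.46 -1.07] [ 0.35  0.46 -0.27  2.24  2.86  0.22 -1.18] 0.001
40 -0.06 0.15 [0.15, 0.15, 0.223, 0.07, 0.011, 0.011, 0.068, 0.098, 0.121, 0.019] [-0.86  0.54 -0.01  2.28  2.17  0.52 -1.16] [ 0.3   0.47 -0.22  2.27  3.02  0.28 -1.35] 0.0053
40 -0.045 0.15 [0.15, 0.15, 0.223, 0.102, 0.045, 0.045, 0.068, 0.101, 0.121, 0.019] [-0.86  0.54 -0.01  2.28  2.17  0.52 -1.16] [ 0.31  0.47 -0.23  2.27  3.01  0.28 -1.33] 0.0055
```

```bash
cat > nxt.py <<'E'
from srch import *
# python3 nxt.py N : rows from current state along joint-line to target q in qs.npy, N rows in total, print first 8
def emit(q,poses):
    P,R=fk(q);R=R.as_matrix();out=[]
    for p1,R1 in poses:
        sh=np.round(R.T@(p1-P)/.025,2);rv=Ro.from_matrix(R.T@R1).as_rotvec();tu=np.round(rv/2/np.pi,4)
        out.append(sh.tolist()+tu.tolist());P=P+R@(sh*.025);R=R@Ro.from_rotvec(tu*2*np.pi).as_matrix()
    return out
if __name__=='__main__':
    np.set_printoptions(precision=3,suppress=True)
    N=int(sys.argv[1]);q0=np.array(bot.observe()['qpos'])
    if N==0:
        pp,Rp=gpose(c,np.radians(40),1,back=.07);b=best(pp,Rp,20);np.save('qs.npy',b[0][1]);N=24
    qs=np.load('qs.npy')
    poses=[]
    for k in np.linspace(0,1,N+1)[1:]:
        P,Q=fk(q0+(qs-q0)*k);poses.append((P,Q.as_matrix()))
    o=emit(q0,poses);tr=run(q0,o,it=3)
    print('tcp path',[x[0].round(3).tolist() for x in poses[::3]],'max dq/row',np.abs(np.diff(tr,axis=0)).max(0).round(3))
    print('end',tr[-1].round(2),mn(tr),fk(tr[-1])[0].round(3),poses[-1][0].round(3))
    print(json.dumps(o[:8]))
E
python3 nxt.py 0
```

```text
tcp path [[0.485, 0.213, 0.262], [0.476, 0.185, 0.222], [0.476, 0.164, 0.192], [0.483, 0.155, 0.168], [0.496, 0.162, 0.148], [0.509, 0.186, 0.132], [0.52, 0.227, 0.122], [0.524, 0.281, 0.125]] max dq/row [0.026 0.024 0.042 0.013 0.151 0.029 0.082]
end [-0.87  0.54  0.    2.28  2.17  0.51 -1.17] 0.15 [0.523 0.322 0.136] [0.523 0.322 0.136]
[[-0.35, 0.43, 0.54, -0.0088, -0.0025, -0.0233], [-0.35, 0.35, 0.52, -0.0081, -0.0029, -0.0234], [-0.33, 0.27, 0.5, -0.0075, -0.0031, -0.0235], [-0.3, 0.2, 0.48, -0.0068, -0.0034, -0.0236], [-0.25, 0.14, 0.46, -0.0062, -0.0033, -0.0236], [-0.21, 0.09, 0.44, -0.0056, -0.0032, -0.0236], [-0.15, 0.05, 0.41, -0.0051, -0.0029, -0.0237], [-0.08, 0.03, 0.39, -0.0048, -0.0026, -0.0235]]
```

```bash
cat > t.py <<'E'
from nxt import *
q0=np.array(bot.observe()['qpos']);qs=np.load('qs.npy')
for bump,dx in((.08,0),(.1,-.02),(.12,-.03)):
    poses=[]
    for k in np.linspace(0,1,25)[1:]:
        P,Q=fk(q0+(qs-q0)*k);b=np.sin(np.pi*k)**.8 if k<1 else 0;poses.append((P+np.array([dx*b,0,bump*b]),Q.as_matrix()))
    o=emit(q0,poses);tr=run(q0,o,it=3)
    print(bump,'tcp',[x[0].round(3).tolist() for x in poses[2::3]],[x[1][:,2].round(2).tolist() for x in poses[2::3]],np.abs(np.diff(tr,axis=0)).max(0).round(3))
    print('end',tr[-1].round(2),mn(tr),fk(tr[-1])[0].round(3))
    for i in(0,8,16):print(json.dumps(o[i:i+8]))
E
python3 t.py
```

```text
0.08 tcp [[0.478, 0.194, 0.272], [0.475, 0.17, 0.262], [0.48, 0.157, 0.251], [0.491, 0.158, 0.234], [0.505, 0.176, 0.212], [0.517, 0.212, 0.185], [0.523, 0.262, 0.159], [0.523, 0.322, 0.136]] [[0.24, -0.1, -0.97], [0.25, -0.23, -0.94], [0.3, -0.31, -0.9], [0.37, -0.33, -0.87], [0.46, -0.3, -0.84], [0.54, -0.19, -0.82], [0.61, -0.04, -0.79], [0.66, 0.15, -0.74]] [0.041 0.032 0.06  0.018 0.201 0.052 0.099]
end [-0.83  0.53 -0.06  2.28  2.14  0.53 -1.13] 0.152 [0.523 0.322 0.136]
[[-0.19, 0.39, -0.07, -0.0088, -0.0025, -0.0233], [-0.23, 0.36, 0.08, -0.0081, -0.0029, -0.0234], [-0.25, 0.32, 0.12, -0.0075, -0.0031, -0.0235], [-0.23, 0.27, 0.14, -0.0068, -0.0034, -0.0236], [-0.22, 0.22, 0.16, -0.0062, -0.0033, -0.0236], [-0.19, 0.17, 0.17, -0.0056, -0.0032, -0.0236], [-0.15, 0.13, 0.19, -0.0051, -0.0029, -0.0237], [-0.09, 0.09, 0.21, -0.0048, -0.0026, -0.0235]]
[[-0.04, 0.07, 0.21, -0.0045, -0.0022, -0.0235], [0.04, 0.06, 0.23, -0.0043, -0.0017, -0.0234], [0.1, 0.06, 0.24, -0.0045, -0.0012, -0.0231], [0.18, 0.08, 0.24, -0.0045, -0.0008, -0.0229], [0.25, 0.11, 0.25, -0.0049, -0.0004, -0.022
[... 3016 characters left out ...]
0235], [0.01, 0.04, 0.16, -0.0043, -0.0017, -0.0234], [0.09, 0.05, 0.2, -0.0045, -0.0012, -0.0231], [0.17, 0.07, 0.23, -0.0045, -0.0008, -0.0229], [0.25, 0.12, 0.26, -0.0049, -0.0004, -0.0225], [0.32, 0.17, 0.29, -0.0054, -0.0001, -0.0222], [0.37, 0.25, 0.32, -0.0058, 0.0002, -0.0217], [0.41, 0.32, 0.34, -0.0065, 0.0002, -0.0212]]
[[0.43, 0.41, 0.36, -0.0071, 0.0001, -0.0207], [0.44, 0.49, 0.39, -0.0078, -0.0002, -0.02], [0.41, 0.57, 0.4, -0.0085, -0.0006, -0.0194], [0.39, 0.65, 0.43, -0.0091, -0.0012, -0.0186], [0.33, 0.71, 0.45, -0.0096, -0.0019, -0.018], [0.27, 0.76, 0.47, -0.01, -0.0029, -0.0171], [0.22, 0.8, 0.51, -0.0102, -0.0039, -0.0163], [0.23, 0.79, 0.71, -0.0103, -0.005, -0.0156]]
```

```bash
python3 -m handwheel '[[-0.33,0.37,-0.43,-0.0088,-0.0025,-0.0233],[-0.35,0.35,-0.19,-0.0081,-0.0029,-0.0234],[-0.34,0.3,-0.11,-0.0075,-0.0031,-0.0235],[-0.32,0.26,-0.06,-0.0068,-0.0034,-0.0236],[-0.3,0.2,-0.02,-0.0062,-0.0033,-0.0236],[-0.26,0.15,0.02,-0.0056,-0.0032,-0.0236],[-0.21,0.1,0.06,-0.0051,-0.0029,-0.0237],[-0.14,0.08,0.1,-0.0048,-0.0026,-0.0235]]' ; python3 log.py
python3 -m handwheel '[[-0.07,0.05,0.13,-0.0045,-0.0022,-0.0235],[0.01,0.04,0.16,-0.0043,-0.0017,-0.0234],[0.09,0.05,0.2,-0.0045,-0.0012,-0.0231],[0.17,0.07,0.23,-0.0045,-0.0008,-0.0229],[0.25,0.12,0.26,-0.0049,-0.0004,-0.0225],[0.32,0.17,0.29,-0.0054,-0.0001,-0.0222],[0.37,0.25,0.32,-0.0058,0.0002,-0.0217],[0,0,0,0,0,0]]'; python3 log.py
cat > t2.py <<'E'
from nxt import *
q0=np.array(bot.observe()['qpos']);t=np.radians(40)
pp,Rp=gpose(c,t,1,back=.07)
N=10;tr=cart(q0,pp,Rp,N);P0,R0=fk(q0);R0=R0.as_matrix();rv=Ro.from_matrix(R0.T@Rp).as_rotvec()
poses=[(P0+(pp-P0)*(i+1)/N,R0@Ro.from_rotvec(rv*(i+1)/N).as_matrix()) for i in range(N)]
o=emit(q0,poses);tr=run(q0,o,it=3);print('fk chk',fk(q0)[0],bot.observe()['position'],np.degrees(np.linalg.norm(rv)))
print(tr[-1].round(2),mn(tr),np.abs(np.diff(tr,axis=0)).max(0).round(3));print(json.dumps(o))
print([float(l[0]) for l in __import__('importlib').import_module('srch').chain(tr[-1],t)])
E
python3 t2.py
```

```text
clock: 8.25
position: [0.4495, 0.1596, 0.2887]
tool_rot: [2.753, 0.149, 1.106]
force: [-0.5, -0.2, -0.3]
grip_width: 0.085
8.25 [-0.886  0.188  0.153  2.03   0.474  0.971 -1.452] [0.4495 0.1596 0.2887] [2.753 0.149 1.106]
clock: 9.25
position: [0.4751, 0.1766, 0.2472]
tool_rot: [2.894, 0.524, 2.098]
force: [-0.3, -0.7, 0.5]
grip_width: 0.0859
9.25 [-0.885  0.26   0.056  2.141  0.803  0.816 -0.825] [0.4751 0.1766 0.2472] [2.894 0.524 2.098]
fk chk [0.4751 0.1763 0.2472] [0.4751 0.1766 0.2472] 66.37874839941554
[-0.85  0.54 -0.02  2.28  2.16  0.52 -1.15] 0.147 [0.044 0.031 0.035 0.024 0.17  0.05  0.059]
[[0.58, 0.4, 0.29, -0.0084, -0.001, -0.0164], [0.53, 0.44, 0.31, -0.0085, -0.0009, -0.0163], [0.49, 0.48, 0.33, -0.0084, -0.001, -0.0164], [0.44, 0.5, 0.35, -0.0084, -0.0009, -0.0164], [0.39, 0.53, 0.37, -0.0084, -0.001, -0.0164], [0.34, 0.55, 0.41, -0.0085, -0.0009, -0.0163], [0.28, 0.55, 0.43, -0.0084, -0.001, -0.0164], [0.23, 0.56, 0.46, -0.0084, -0.0009, -0.0164], [0.17, 0.56, 0.48, -0.0084, -0.001, -0.0164], [0.12, 0.54, 0.52, -0.0085, -0.0009, -0.0163]]
[0.128, 0.128, 0.185, 0.001, 0.001, 0.065, 0.164, 0.16, 0.001]
```

```bash
python3 -m handwheel '[[0.58,0.4,0.29,-0.0084,-0.001,-0.0164],[0.53,0.44,0.31,-0.0084,-0.001,-0.0164],[0.49,0.48,0.33,-0.0084,-0.001,-0.0164],[0.44,0.5,0.35,-0.0084,-0.001,-0.0164],[0.39,0.53,0.37,-0.0084,-0.001,-0.0164]]'; python3 -m handwheel '[[0.34,0.55,0.41,-0.0084,-0.001,-0.0164],[0.28,0.55,0.43,-0.0084,-0.001,-0.0164],[0.23,0.56,0.46,-0.0084,-0.001,-0.0164],[0.17,0.56,0.48,-0.0084,-0.001,-0.0164],[0.12,0.54,0.52,-0.0084,-0.001,-0.0164],[0,0,0,0,0,0]]'; python3 log.py
cat > t3.py <<'E'
from nxt import *
q0=np.array(bot.observe()['qpos']);t=np.radians(40)
pp,Rp=gpose(c,t,1);N=6;P0,R0=fk(q0);R0=R0.as_matrix();rv=Ro.from_matrix(R0.T@Rp).as_rotvec()
poses=[(P0+(pp-P0)*(i+1)/N,R0@Ro.from_rotvec(rv*(i+1)/N).as_matrix()) for i in range(N)]
o=emit(q0,poses);tr=run(q0,o,it=3);print(tr[-1].round(2),mn(tr),np.degrees(rv));print(json.dumps(o))
g=carrier_pts(c,[[-.042,0,.09],[-.062,0,.09]])
for n,b in(('top',(200,330,110,250)),('side',(280,420,220,400))):
    p_=grab(n);im=p_['pixels'].copy()
    for q,col in ((g[0],(0,0,255)),(g[1],(0,255,255)),(pp,(0,255,0))): 
        u=proj(p_,q)[0]; cv2.circle(im,(int(u[0]*8),int(u[1]*8)),8,col,-1,cv2.LINE_AA,3)
    im=im[b[0]:b[1],b[2]:b[3]];cv2.imwrite('pics/pre2_%s.png'%n,cv2.convertScaleAbs(cv2.resize(im,None,fx=4,fy=4,interpolation=3),alpha=1.5))
E
python3 t3.py
```

```text
clock: 9.88
position: [0.4996, 0.2501, 0.1925]
tool_rot: [2.965, 0.667, 2.697]
force: [1.1, 0.2, 1.1]
grip_width: 0.0855
clock: 10.62
position: [0.524, 0.3219, 0.1363]
tool_rot: [-3.139, 0.745, -2.916]
force: [0.4, -0.6, 0.2]
grip_width: 0.0853
10.62 [-0.854  0.536 -0.019  2.276  2.154  0.523 -1.15 ] [0.524  0.3219 0.1363] [-3.139  0.745 -2.916]
[-0.76  0.68 -0.06  2.18  2.29  0.56 -1.22] 0.154 [-0.2521  0.123  -0.1303]
[[0.01, 0.01, 0.46, -0.0001, 0.0001, -0.0001], [0.01, 0.01, 0.46, -0.0001, 0.0, -0.0], [0.01, 0.0, 0.47, -0.0002, 0.0001, -0.0001], [0.02, 0.01, 0.46, -0.0001, 0.0, -0.0], [0.01, 0.01, 0.46, -0.0001, 0.0001, -0.0001], [0.01, 0.01, 0.46, -0.0001, 0.0, -0.0001]]
```

View pics/pre2_top.png

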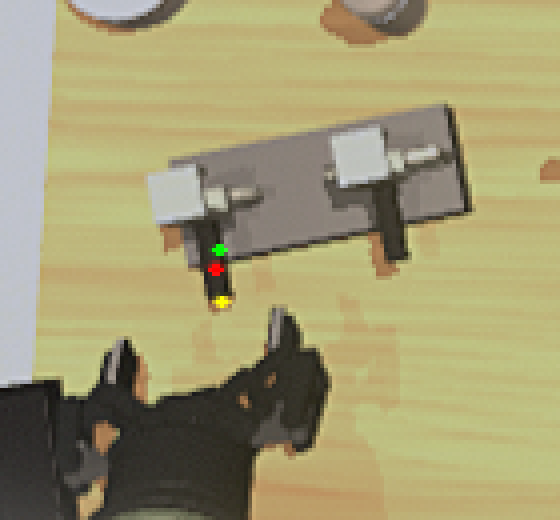

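View pics/pre2_side.png

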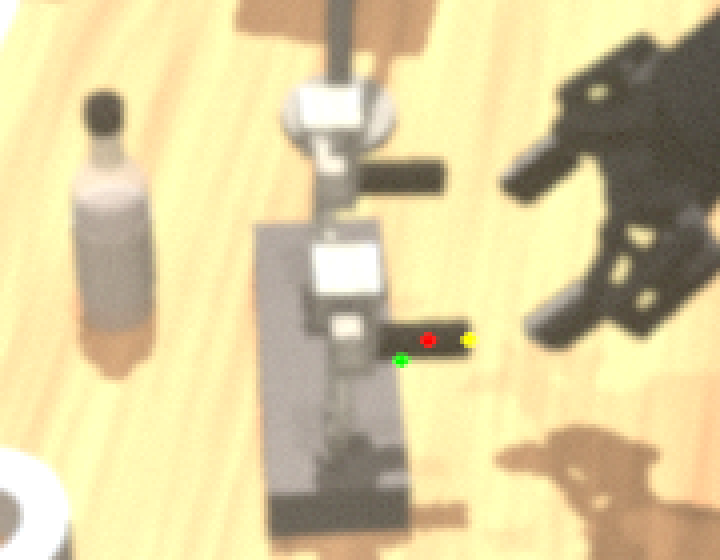

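```bash
python3 -m handwheel '[[0.01,0.01,0.46,-0.0001,0,0],[0.01,0.01,0.46,-0.0001,0,0],[0.01,0.01,0.46,-0.0001,0,0],[0.01,0.01,0.46,-0.0001,0,0],[0.01,0.01,0.46,-0.0001,0,0],[0.01,0.01,0.46,-0.0001,0,0],[0,0,0,0,0,0]]'; python3 -m handwheel '[[0,0,0,0,0,0],[0,0,0,0,0,0],[0,0,0,0,0,0],[0,0,0,0,0,0],[0,0,0,0,0,0]]' 1 25; python3 log.py
```

```text
clock: 11.6
position: [0.5683, 0.3344, 0.0842]
tool_rot: [3.142, 0.745, -2.912]
force: [-0.8, 0.1, -0.5]
grip_width: 0.0852
clock: 12.22
position: [0.568, 0.3348, 0.0852]
tool_rot: [3.141, 0.746, -2.912]
force: [-1.4, -0.9, 2.4]
grip_width: 0.0116
12.22 [-0.764  0.682 -0.06   2.184  2.289  0.559 -1.225] [0.568  0.3348 0.0852] [ 3.141  0.746 -2.912]
```

```bash
cat > go.py <<'E'
from nxt import *
np.set_printoptions(precision=3,suppress=True)
def goto(pp,Rp,N,show=True,q0=None):
    q0=np.array(bot.observe()['qpos']) if q0 is None else q0
    P0,R0=fk(q0);R0=R0.as_matrix();rv=Ro.from_matrix(R0.T@Rp).as_rotvec()
    poses=[(P0+(pp-P0)*(i+1)/N,R0@Ro.from_rotvec(rv*(i+1)/N).as_matrix()) for i in range(N)]
    o=emit(q0,poses);tr=run(q0,o,it=3);print('from',P0,'to',pp,'deg',np.degrees(rv),'q',tr[-1].round(2),'m',mn(tr),'dq',np.abs(np.diff(tr,axis=0)).max().round(3));print(json.dumps(o))
    return tr[-1]
E
python3 - <<'E'
from go import *
p,R,s=cur();q=goto(p+[-.0035,-.0008,.08],R,4)
E
```

```text
from [0.569 0.334 0.085] to [0.565 0.334 0.165] deg [-0.  0. -0.] q [-0.89  0.51  0.09  2.18  2.07  0.39 -1.01] m 0.234 dq 0.069
[[-0.51, 0.01, -0.61, -0.0, 0.0, -0.0], [-0.52, 0.0, -0.62, -0.0, 0.0, -0.0], [-0.51, 0.01, -0.61, -0.0, 0.0, -0.0], [-0.51, 0.0, -0.61, -0.0, 0.0, -0.0]]
```

```bash
python3 -m handwheel '[[0,0,0,0,0,0],[-0.25,0,-0.3,0,0,0],[-0.25,0,-0.3,0,0,0],[-0.25,0,-0.3,0,0,0],[-0.25,0,-0.3,0,0,0],[-0.25,0,-0.3,0,0,0]]' 1 70; python3 -m handwheel '[[-0.4,0,-0.5,0,0,0],[-0.4,0,-0.5,0,0,0],[0,0,0,0,0,0]]'; python3 log.py
python3 - <<'E'
from go import *
for n,b in(('top',(180,330,110,310)),('side',(240,420,220,400))):
    p_=grab(n);im=p_['pixels'][b[0]:b[1],b[2]:b[3]];cv2.imwrite('pics/lift_%s.png'%n,cv2.convertScaleAbs(cv2.resize(im,None,fx=3.3,fy=3.3,interpolation=3),alpha=1.5))
E
```

```text
clock: 12.98
position: [0.5655, 0.3342, 0.1346]
tool_rot: [3.141, 0.746, -2.912]
force: [-0.5, 0.2, -0.6]
grip_width: 0.0111
clock: 13.35
position: [0.5635, 0.3342, 0.1671]
tool_rot: [3.14, 0.748, -2.913]
force: [-0.5, -0.8, -0.6]
grip_width: 0.011
13.35 [-0.888  0.508  0.092  2.18   2.068  0.393 -1.007] [0.5635 0.3342 0.1671] [ 3.14   0.748 -2.913]
```

View pics/lift_top.png

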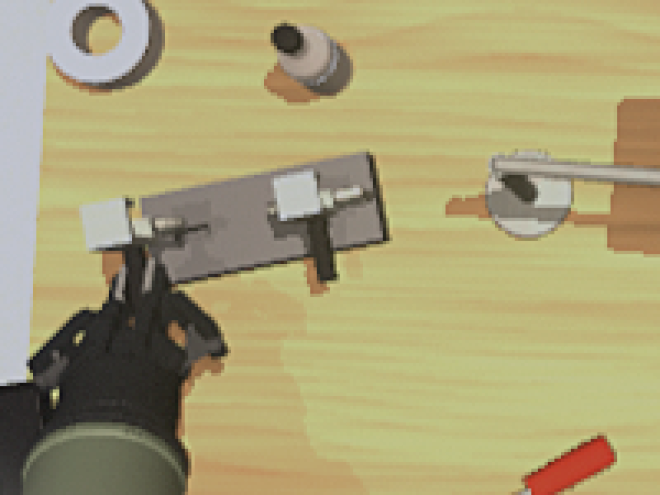

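View pics/lift_side.png

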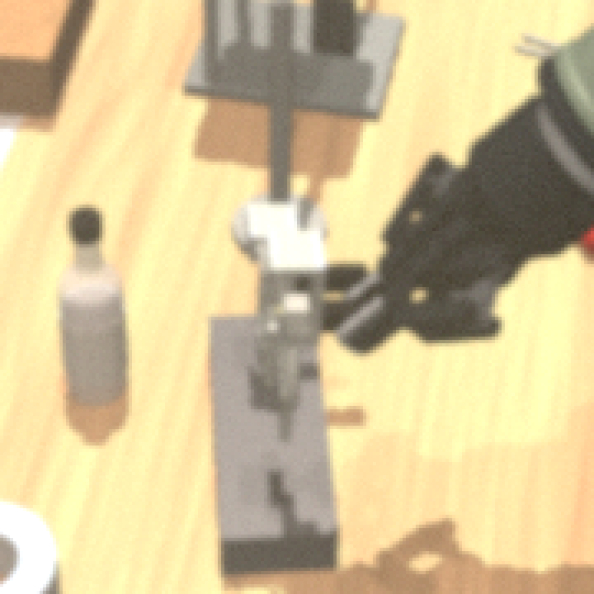

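Run:
```python
from fit import *
rc,cc,lc,ra=pickle.load(open('p.pkl','rb'));K=pickle.load(open('cam.pkl','rb'))['top']
for nm,cp in(('left',[*cc[:3],.045]),('right',[.63,.2355,.22,.07])):
    for w in(.0285,.036): print(nm,w,proj(K,carrier_pts(cp,[[0,-w,.056],[0,w,.056],[0,-w,.07],[0,-w,.028]])).round(1).tolist())
p=grab('top')
for t in('round_carrier','rect_carrier'):
    print(t,[(round(x['score'],2),np.round(x['point']).tolist()) for x in bot.trace(p,t)[:3]])
a=cv2.imread('pics/top0.png')[225:275,140:240];cv2.imwrite('pics/zz.png',cv2.convertScaleAbs(cv2.resize(a,None,fx=8,fy=8,interpolation=0),alpha=1.6))
```

```text
left 0.0285 [[175.6, 248.1], [153.1, 252.7], [174.1, 247.9], [178.5, 248.5]]
left 0.036 [[178.5, 247.5], [150.2, 253.2], [177.1, 247.3], [181.4, 247.9]]
right 0.0285 [[218.0, 238.6], [195.6, 242.9], [217.0, 238.4], [220.0, 238.9]]
right 0.036 [[221.0, 238.0], [192.7, 243.4], [220.0, 237.8], [222.9, 238.3]]
round_carrier [(0.73, [204.0, 196.0]), (0.69, [147.0, 251.0])]
rect_carrier [(0.91, [205.0, 245.0])]
```

View pics/zz.png

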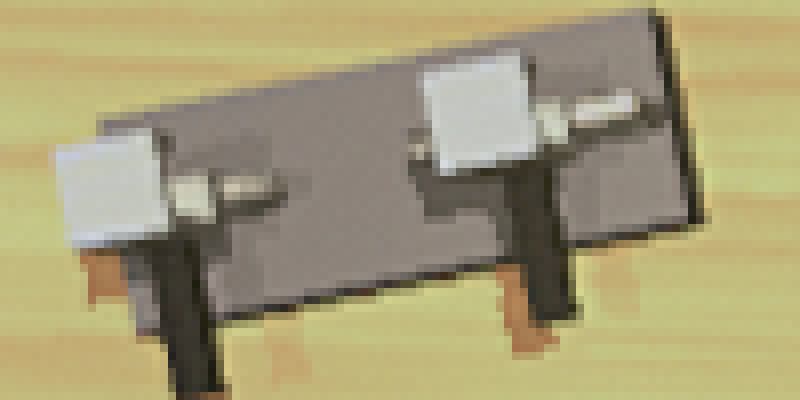

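```bash
cat > held.py <<'E'
from go import *
Rt=Ro.from_euler('xyz',[3.141,.746,-2.912]).as_matrix();pt=np.array([.568,.3348,.0852])
Rc0=Rz(c[2])@Ro.from_euler('y',-c[3]).as_matrix();oc=np.array([c[0],c[1],.010])
Rrel=Rt.T@Rc0; orel=Rt.T@(oc-pt)  # carrier origin in tool
# fingers centre the bar: lateral(tool y) of bar = 0 ; carrier y axis = tool y
a=np.arctan2
off=np.array(json.load(open('off.json'))) if __import__('os').path.exists('off.json') else np.zeros(3)  # correction of origin in carrier axes
def lat():
    e=Rrel@np.array([-.042,0,.09])+orel; return e
tilt=np.arctan2(Rrel[2,0],Rrel[0,0]*-1) if 0 else None
Yf=np.array([0,np.sign(Rrel[1,1]),0]);
z=Rrel[:,2].copy();z[1]=0;z/=np.linalg.norm(z);x=np.cross(Yf,z);Rrel=np.c_[x,Yf,z]
e=lat();orel=orel-np.array([0,e[1],0])+Rrel@off
def tool_for(o,Rc): # tool pose for carrier pose
    R=Rc@Rrel.T; return o-R@orel,R
def carrier_now():
    p,R,s=cur();return p+R@orel,R@Rrel
RY=-.044
def rail_c(yr,dz,dx):
    Rc=Rz(RY);o=np.array([ra[0],ra[1],0])+Rz(ra[2])@[0,yr,0]+Rc@[dx,0,0];o[2]=.080+dz;return o,Rc
E
python3 - <<'E'
from held import *
print('grip in carrier',(-Rrel.T@orel+Rrel.T@np.array([0,0,-GO])),'lat was',e)
o,R=carrier_now();print(o,Ro.from_matrix(R).as_euler('xyz'))
q=goto(*tool_for(*rail_c(.215,.045,-.06)),10)
q=goto(*tool_for(*rail_c(.115,.026,-.05)),6,q0=q)
q=goto(*tool_for(*rail_c(.115,.026,-.035)),2,q0=q)
q=goto(*tool_for(*rail_c(.115,.026,0)),4,q0=q)
q=goto(*tool_for(*rail_c(.115,0,0)),4,q0=q)
q=goto(*tool_for(*rail_c(-.0138,0,0)),8,q0=q)
E
```

```text
grip in carrier [-0.042  0.     0.091] lat was [ 0.    -0.002 -0.018]
[0.596 0.341 0.09 ] [-0.    -0.044  0.23 ]
from [0.564 0.333 0.165] to [0.553 0.111 0.202] deg [10.374  2.517 11.764] q [-0.7   0.32  0.24  2.36  2.07  0.3  -0.97] m 0.072 dq 0.025
[[0.08, -0.85, -0.27, 0.0029, 0.0007, 0.0033], [0.06, -0.86, -0.26, 0.0029, 0.0007, 0.0032], [0.05, -0.87, -0.24, 0.0028, 0.0007, 0.0033], [0.03, -0.87, -0.23, 0.0029, 0.0007, 0.0033], [0.02, -0.87, -0.21, 0.0029, 0.0007, 0.0032], [-0.01, -0.88, -0.19, 0.0029, 0.0007, 0.0033], [-0.02, -0.89, -0.18, 0.0029, 0.0007, 0.0033], [-0.04, -0.88, -0.16, 0.0029, 0.0007, 0.0032], [-0.05, -0.89, -0.15, 0.0028, 0.0007, 0.0033], [-0.07, -0.88, -0.13, 0.0029, 0.0007, 0.0033]]
from [0.553 0.111 0.202] to [0.558 0.011 0.183] deg [ 0.005 -0.003 -0.007] q [-0.23  0.34  0.01  2.4   2.57  0.33 -1.24] m 0.032 dq 0.093
[[0.03, -0.67, 0.14, 0.0, -0.0, -0.0], [0.03, -0.66, 0.14, 0.0, -0.0, -0.0], [0.03, -0.67, 0.14, 0.0, -0.0, -0.0], [0.04, -0.67, 0.13, 0.0, -0.0, -0.0], [0.03, -0.67, 0.14, 0.0, -0.0, -0.0], [0.03, -0.66, 0.14, 0.0, -0.0, -0.0]]
from [0.558 0.01
[... 511 characters left out ...]
] to [0.608 0.009 0.157] deg [ 0.005 -0.003 -0.007] q [-0.17  0.45 -0.03  2.3   2.62  0.34 -1.26] m 0.103 dq 0.019
[[0.17, -0.0, 0.2, 0.0, -0.0, -0.0], [0.17, -0.0, 0.2, 0.0, -0.0, -0.0], [0.16, -0.0, 0.2, 0.0, -0.0, -0.0], [0.17, -0.0, 0.2, 0.0, -0.0, -0.0]]
from [0.608 0.009 0.157] to [ 0.602 -0.12   0.157] deg [ 0.005 -0.003 -0.007] q [ 0.31  0.47 -0.23  2.27  3.01  0.28 -1.33] m 0.123 dq 0.062
[[0.0, -0.64, -0.0, 0.0, -0.0, -0.0], [0.0, -0.65, -0.0, 0.0, -0.0, -0.0], [0.01, -0.64, -0.01, 0.0, -0.0, -0.0], [-0.0, -0.65, 0.0, 0.0, -0.0, -0.0], [-0.0, -0.64, 0.0, 0.0, -0.0, -0.0], [0.0, -0.65, -0.0, 0.0, -0.0, -0.0], [0.0, -0.64, -0.0, 0.0, -0.0, -0.0], [0.0, -0.65, -0.01, 0.0, -0.0, -0.0]]
```

Run:
```python
from held import *
o,R=carrier_now();p,Rt_,s=cur()
q0=goto(p+[-.002,-.01,.085],Rt_,4)
for dx in(-.06,-.05):
    q=goto(*tool_for(*rail_c(.225,.10,dx)),8,q0=q0)
    q=goto(*tool_for(*rail_c(.125,.04,-.05)),6,q0=q)
    q=goto(*tool_for(*rail_c(.115,.026,-.042)),2,q0=q)
```

```text
from [0.564 0.333 0.165] to [0.561 0.323 0.25 ] deg [ 0. -0. -0.] q [-1.12  0.36  0.4   2.15  1.55  0.24 -0.46] m 0.075 dq 0.199
[[-0.54, -0.09, -0.65, 0.0, 0.0, -0.0], [-0.55, -0.09, -0.66, 0.0, 0.0, -0.0], [-0.54, -0.08, -0.65, 0.0, 0.0, -0.0], [-0.54, -0.09, -0.66, 0.0, -0.0, -0.0]]
from [0.561 0.323 0.25 ] to [0.553 0.121 0.257] deg [10.376  2.519 11.764] q [-0.98  0.22  0.53  2.31  1.46  0.23 -0.35] m 0.069 dq 0.03
[[0.17, -0.98, -0.21, 0.0036, 0.0009, 0.0041], [0.16, -0.98, -0.18, 0.0036, 0.0008, 0.0041], [0.12, -0.99, -0.16, 0.0036, 0.0009, 0.0041], [0.1, -1.0, -0.14, 0.0036, 0.0009, 0.004], [0.08, -1.0, -0.12, 0.0036, 0.0009, 0.0041], [0.05, -1.01, -0.09, 0.0036, 0.0008, 0.0041], [0.03, -1.01, -0.07, 0.0036, 0.0009, 0.0041], [-0.0, -1.01, -0.04, 0.0036, 0.0009, 0.0041]]
from [0.553 0.121 0.257] to [0.558 0.021 0.197] deg [ 0.009 -0.001 -0.009] q [-0.31  0.31  0.06  2.39  2.48  0.29 -1.16] m 0.038 dq 0.22
[[0.21, -0.67, 0.35, 0.0, -0.0, -0.0], [0.21, -0.66, 0.34, 0.0, -0.0, -0.0], [0.21, -0.67, 0.35, 0.0, -0.0, -0.0], [0.2, -0.66, 0.35, 0.0, -0.0, -0.0], [0.21, -0.67, 0.34, 0.
[... 649 characters left out ...]
0.06, 0.0036, 0.0008, 0.0041], [-0.01, -1.02, -0.04, 0.0036, 0.0009, 0.0041], [-0.04, -1.01, -0.01, 0.0036, 0.0009, 0.0041]]
from [0.563 0.121 0.257] to [0.558 0.021 0.197] deg [ 0.009 -0.001 -0.009] q [-0.3   0.31  0.05  2.39  2.46  0.29 -1.15] m 0.023 dq 0.225
[[0.26, -0.67, 0.3, 0.0, -0.0, -0.0], [0.26, -0.66, 0.31, 0.0, -0.0, -0.0], [0.26, -0.67, 0.3, 0.0, -0.0, -0.0], [0.26, -0.67, 0.31, 0.0, -0.0, -0.0], [0.26, -0.66, 0.3, 0.0, -0.0, -0.0], [0.26, -0.67, 0.3, 0.0, -0.0, -0.0]]
from [0.558 0.021 0.197] to [0.566 0.011 0.183] deg [ 0.006 -0.008 -0.008] q [-0.21  0.35 -0.02  2.38  2.55  0.32 -1.21] m 0.045 dq 0.045
[[0.06, -0.2, 0.32, 0.0, -0.0, -0.0], [0.07, -0.2, 0.33, 0.0, -0.0, -0.0]]
```

```bash
python3 -m handwheel '[[-0.36,-0.06,-0.44,0,0,0],[-0.36,-0.06,-0.44,0,0,0],[-0.36,-0.06,-0.44,0,0,0],[-0.36,-0.06,-0.44,0,0,0],[-0.36,-0.06,-0.44,0,0,0],[-0.36,-0.06,-0.44,0,0,0],[0,0,0,0,0,0]]'; python3 log.py
python3 - <<'E'
from held import *
print(carrier_now()[0])
q=goto(*tool_for(*rail_c(.225,.10,-.06)),10)
q=goto(*tool_for(*rail_c(.125,.04,-.05)),8,q0=q)
E
```

```text
clock: 14.48
position: [0.5605, 0.3238, 0.2512]
tool_rot: [3.141, 0.747, -2.913]
force: [-0.5, -1.4, -2.0]
grip_width: 0.0112
14.47 [-1.111  0.355  0.381  2.152  1.549  0.243 -0.461] [0.5605 0.3238 0.2512] [ 3.141  0.747 -2.913]
[0.593 0.331 0.176]
from [0.561 0.323 0.251] to [0.553 0.121 0.257] deg [10.414  2.603 11.724] q [-0.97  0.22  0.51  2.31  1.46  0.23 -0.35] m 0.075 dq 0.022
[[0.14, -0.78, -0.16, 0.0029, 0.0007, 0.0033], [0.13, -0.79, -0.15, 0.0029, 0.0007, 0.0032], [0.11, -0.79, -0.13, 0.0029, 0.0008, 0.0033], [0.09, -0.79, -0.12, 0.0029, 0.0007, 0.0032], [0.08, -0.8, -0.1, 0.0029, 0.0007, 0.0033], [0.07, -0.8, -0.09, 0.0029, 0.0007, 0.0032], [0.04, -0.81, -0.07, 0.0029, 0.0008, 0.0033], [0.03, -0.81, -0.05, 0.0028, 0.0007, 0.0033], [0.02, -0.8, -0.05, 0.0029, 0.0007, 0.0032], [-0.0, -0.81, -0.03, 0.0029, 0.0007, 0.0033]]
from [0.553 0.121 0.257] to [0.558 0.021 0.197] deg [ 0.011  0.012 -0.013] q [-0.3   0.31  0.05  2.39  2.47  0.29 -1.16] m 0.041 dq 0.166
[[0.16, -0.5, 0.26, 0.0, 0.0, -0.0], [0.15, -0.5, 0.26, 0.0, 0.0, -0.0], [0.16, -0.5, 0.26, 0.0, 0.0, -0.0], [0.15, -0.5, 0.26, 0.0, 0.0, -0.0], [0.16, -0.5, 0.26, 0.0, 0.0, -0.0], [0.16, -0.5, 0.26, 0.0, 0.0, -0.0], [0.15, -0.5, 0.27, 0.0, 0.0, -0.0], [0.16, -0.5, 0.26, 0.0, 0.0, -0.0]]
```

```bash
python3 -m handwheel '[[0.14,-0.78,-0.16,0.0029,0.0007,0.0033],[0.13,-0.79,-0.15,0.0029,0.0007,0.0033],[0.11,-0.79,-0.13,0.0029,0.0007,0.0033],[0.09,-0.79,-0.12,0.0029,0.0007,0.0033],[0.08,-0.8,-0.1,0.0029,0.0007,0.0033]]';python3 -m handwheel '[[0.07,-0.8,-0.09,0.0029,0.0007,0.0033],[0.04,-0.81,-0.07,0.0029,0.0007,0.0033],[0.03,-0.81,-0.05,0.0029,0.0007,0.0033],[0.02,-0.8,-0.05,0.0029,0.0007,0.0032],[0,-0.8,-0.03,0.0029,0.0007,0.0032],[0,0,0,0,0,0]]'; python3 log.py
python3 - <<'E'
from held import *
o,R=carrier_now();print(o,Ro.from_matrix(R).as_euler('xyz'))
q=goto(*tool_for(*rail_c(.125,.04,-.05)),8)
E
```

```text
clock: 15.1
position: [0.5565, 0.2211, 0.2537]
tool_rot: [3.138, 0.724, -3.054]
force: [-0.0, -0.3, -0.8]
grip_width: 0.011
clock: 15.85
position: [0.5525, 0.1203, 0.2564]
tool_rot: [3.141, 0.702, 3.094]
force: [0.1, 0.3, -0.8]
grip_width: 0.0105
15.85 [-0.965  0.218  0.51   2.308  1.464  0.238 -0.361] [0.5525 0.1203 0.2564] [3.141 0.702 3.094]
[0.583 0.119 0.18 ] [ 0.    -0.001 -0.048]
from [0.553 0.12  0.256] to [0.558 0.021 0.197] deg [-0.113  0.035 -0.176] q [-0.3   0.31  0.05  2.39  2.47  0.29 -1.16] m 0.044 dq 0.169
[[0.15, -0.49, 0.26, -0.0, 0.0, -0.0001], [0.16, -0.5, 0.26, -0.0001, 0.0, -0.0], [0.15, -0.49, 0.27, -0.0, 0.0, -0.0001], [0.15, -0.49, 0.26, -0.0001, 0.0, -0.0], [0.15, -0.5, 0.26, 0.0, 0.0001, -0.0001], [0.16, -0.49, 0.26, -0.0, -0.0, -0.0001], [0.15, -0.49, 0.26, -0.0001, -0.0, -0.0], [0.15, -0.5, 0.26, -0.0, -0.0, -0.0001]]
```

```bash
python3 -m handwheel '[[0.15,-0.49,0.26,0,0,0],[0.16,-0.5,0.26,0,0,0],[0.15,-0.49,0.26,0,0,0],[0.16,-0.5,0.26,0,0,0]]';python3 -m handwheel '[[0.15,-0.49,0.26,0,0,0],[0.16,-0.5,0.26,0,0,0],[0.15,-0.49,0.26,0,0,0],[0.16,-0.5,0.26,0,0,0],[0,0,0,0,0,0]]'; python3 log.py
python3 - <<'E'
from held import *
o,R=carrier_now();print(o,Ro.from_matrix(R).as_euler('xyz'))
H=np.array([[15,15,141],[15,-15,141],[-15,-15,141],[-15,15,141]])/1e3
Rl=flat(ra,[[0,.19,.21],[0,-.19,.21]])
for n,b in(('top',(190,290,230,370)),('side',(150,350,240,390))):
    p_=grab(n);cv2.imwrite('pics/rail1_%s_raw.png'%n,p_['pixels']);im=p_['pixels'].copy()
    im2=cv2.resize(im[b[0]:b[1],b[2]:b[3]],None,fx=5 if n=='top' else 3,fy=5 if n=='top' else 3,interpolation=3);k=5 if n=='top' else 3
    raw=im2.copy()
    def pl(P,col):cv2.polylines(im2,[np.round(((proj(p_,P)-[b[2],b[0]]+.5)*k-.5)*8).astype(int)],True,col,1,cv2.LINE_AA,3)
    pl(o+H@R.T,(0,255,0));pl(Rl,(0,0,255));pl(o+(np.array([[10,-15,120],[10,15,120]])/1e3)@R.T,(255,255,0))
    cv2.imwrite('pics/rail1_%s.png'%n,cv2.convertScaleAbs(np.hstack([raw,im2]) if n=='side' else im2,alpha=1.5))
    cv2.imwrite('pics/rail1_%s_z.png'%n,cv2.convertScaleAbs(raw,alpha=1.5))
E
```

```text
clock: 16.35
position: [0.5553, 0.0725, 0.226]
tool_rot: [3.141, 0.701, 3.097]
force: [0.9, 0.3, -0.6]
grip_width: 0.0109
clock: 16.98
position: [0.5578, 0.0217, 0.1959]
tool_rot: [3.141, 0.7, 3.095]
force: [0.4, 0.2, -0.7]
grip_width: 0.0108
16.98 [-0.3    0.308  0.048  2.387  2.464  0.29  -1.156] [0.5578 0.0217 0.1959] [3.141 0.7   3.095]
[0.588 0.02  0.119] [ 0.     0.001 -0.047]
```

View pics/rail1_top.png

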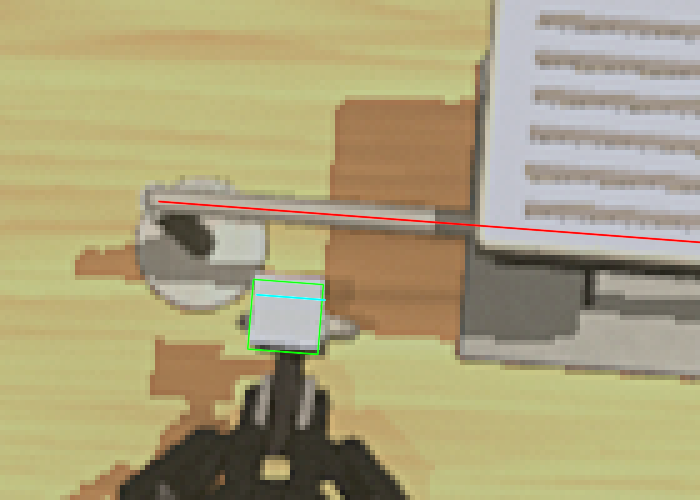

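View pics/rail1_side.png

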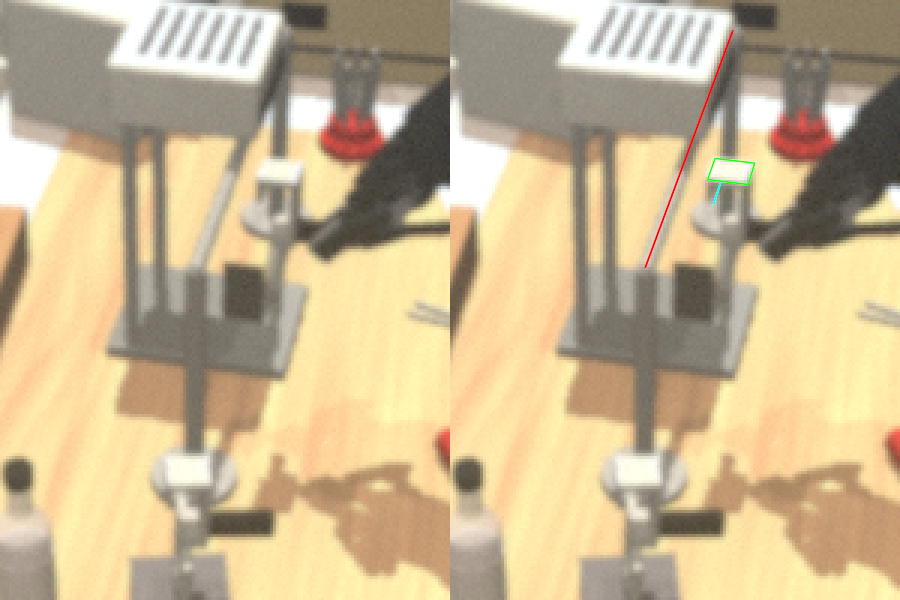

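```bash
cat > t.py <<'E'
from held import *
for n in('top','side'):
    p=grab(n)
    r=bot.trace(p,'rail');print(n,[(round(x['score'],2),int(x['region'].sum())) for x in r])
    if not r: continue
    m=r[0]['region'];im=p['pixels'].copy();im[m]=(0,0,255)
    cv2.imwrite('pics/m_%s.png'%n,im[130:330,220:460])
    g=cv2.cvtColor(p['pixels'],cv2.COLOR_BGR2GRAY)
    if n=='top':
        for col in range(275,330,6):
            ys=np.where(m[:,col])[0];X=None
            if len(ys):
                a,b=ys.min()-.5,ys.max()+.5;A=onz(p,(col,(a+b)/2),.21);l=Rz(-RY)@(A-[ra[0],ra[1],.21]);print(col,a,b,'rail frame x mm',(l*1e3).round(1)[:2])
p=grab('side');g=cv2.cvtColor(p['pixels'],cv2.COLOR_BGR2GRAY).astype(int)
for row in range(200,240,5):print(row,(g[row,298:325]).tolist(), 'model col',[round(float(np.interp(row,*(lambda u:(u[::-1,1],u[::-1,0]))(proj(p,flat([ra[0],ra[1],RY],[[0,y,.21] for y in np.linspace(-.19,.19,50)])[::-1][::-1]))),),1)])
E
python3 t.py
```

```text
top [(0.78, 1668)]
275 226.5 251.5 rail frame x mm [-17.8 157.6]
281 228.5 246.5 rail frame x mm [-13.4 144.5]
287 228.5 235.5 rail frame x mm [ -0.1 132. ]
293 228.5 236.5 rail frame x mm [ -0.3 118.6]
299 229.5 236.5 rail frame x mm [ -0.4 105.1]
305 229.5 237.5 rail frame x mm [-0.6 91.6]
311 230.5 237.5 rail frame x mm [-0.7 78.1]
317 231.5 237.5 rail frame x mm [-0.9 64.6]
323 232.5 237.5 rail frame x mm [-1.  51.2]
side [(0.88, 1127)]
200 [149, 150, 151, 154, 154, 158, 159, 157, 152, 152, 151, 151, 152, 152, 153, 153, 153, 148, 136, 115, 94, 86, 85, 92, 116, 138, 147] model col [333.6]
205 [150, 152, 156, 157, 156, 158, 155, 154, 153, 151, 152, 152, 152, 152, 151, 148, 140, 120, 102, 92, 90, 94, 112, 134, 145, 149, 151] model col [333.6]
210 [151, 155, 155, 156, 156, 155, 153, 153, 153, 152, 152, 150, 152, 150, 147, 138, 139, 136, 131, 121, 124, 136, 148, 149, 150, 148, 141] model col [333.6]
215 [154, 156, 155, 155, 155, 155, 151, 152, 154, 151, 149, 146, 144, 140, 137, 137, 130, 123, 118, 134, 147, 148, 149, 149, 149, 146, 134] model col [333.6]
220 [155, 155, 154, 153, 152, 153, 153, 153, 151, 149, 144, 140, 138, 138, 134, 121, 122, 131, 144, 149, 147, 147, 142, 143, 144, 142, 140] model col [333.6]
225 [153, 154, 154, 155, 152, 152, 152, 149, 150, 141, 137, 136, 130, 123, 117, 127, 142, 149, 150, 148, 147, 141, 130, 113, 105, 109, 120] model col [333.6]
230 [156, 156, 154, 152, 151, 151, 144, 139, 136, 137, 135, 126, 116, 121, 136, 146, 147, 148, 148, 149, 148, 146, 147, 144, 144, 142, 143] model col [333.6]
235 [154, 151, 151, 151, 148, 144, 139, 138, 137, 127, 119, 122, 137, 146, 148, 144, 144, 148, 147, 146, 146, 141, 139, 141, 140, 148, 151] model col [333.6]
```

Run:
```python
from held import *
p=pickle.load(open('cam.pkl','rb'))['side']
for u in((319,200),(317,205),(310.3,225),(308,230),(305.8,235)):
    A=onz(p,u,.21);l=Rz(-RY)@(A-[ra[0],ra[1],.21]);print(u,A,(l*1e3).round(1))
o,R=carrier_now();H=np.array([[0,0,141]])/1e3
print(proj(p,o+H@R.T))
```

```text
(319, 200) [ 0.633 -0.082  0.21 ] [-0.2 25.2 -0. ]
(317, 205) [ 0.635 -0.059  0.21 ] [ 0.2 48.6 -0. ]
(310.3, 225) [0.638 0.028 0.21 ] [ -1.  135.2  -0. ]
(308, 230) [0.64  0.048 0.21 ] [  0.  155.7  -0. ]
(305.8, 235) [0.641 0.068 0.21 ] [  0.9 175.7  -0. ]
[[333.18  206.627]]
```

Run:
```python
from held import *
q=goto(*tool_for(*rail_c(.115,.026,-.04)),3)
q=goto(*tool_for(*rail_c(.115,.026,0)),5,q0=q)
```

```text
from [0.558 0.023 0.197] to [0.568 0.01  0.183] deg [ 0.013  0.056 -0.027] q [-0.21  0.35 -0.01  2.37  2.55  0.32 -1.21] m 0.043 dq 0.033
[[0.02, -0.16, 0.23, 0.0, 0.0001, -0.0], [0.02, -0.15, 0.24, 0.0, 0.0, -0.0001], [0.01, -0.16, 0.23, 0.0, 0.0001, 0.0]]
from [0.568 0.01  0.183] to [0.608 0.009 0.183] deg [ 0.013 -0.016  0.009] q [-0.21  0.4   0.02  2.28  2.55  0.27 -1.19] m 0.056 dq 0.018
[[-0.24, 0.0, 0.21, 0.0, -0.0, 0.0], [-0.25, 0.0, 0.2, 0.0, -0.0, 0.0], [-0.24, 0.0, 0.21, 0.0, -0.0, 0.0], [-0.25, 0.0, 0.2, 0.0, -0.0, 0.0], [-0.24, 0.0, 0.21, 0.0, -0.0, 0.0]]
```

```bash
python3 -m handwheel '[[0.02,-0.16,0.23,0,0,0],[0.02,-0.16,0.23,0,0,0],[0.02,-0.16,0.23,0,0,0],[-0.24,0,0.2,0,0,0],[-0.24,0,0.2,0,0,0],[0,0,0,0,0,0]]'; python3 -m handwheel '[[-0.24,0,0.21,0,0,0],[-0.24,0,0.21,0,0,0],[-0.24,0,0.21,0,0,0],[0,0,0,0,0,0]]';python3 - <<'E'
from held import *
o,R=carrier_now();print(o,Ro.from_matrix(R).as_euler('xyz'),(Rz(-RY)@(o-[ra[0],ra[1],.08])*1e3).round(1))
H=np.array([[15,15,141],[15,-15,141],[-15,-15,141],[-15,15,141]])/1e3
q=goto(*tool_for(*rail_c(.115,0.001,0)),5)
outs=[]
for n,b,k in(('top',(210,270,260,340),5),('side',(170,250,290,370),5)):
    p_=grab(n);im=p_['pixels']
    im2=cv2.resize(im[b[0]:b[1],b[2]:b[3]],None,fx=k,fy=k,interpolation=3)
    cv2.polylines(im2,[np.round(((proj(p_,o+H@R.T)-[b[2],b[0]]+.5)*k-.5)*8).astype(int)],True,(0,255,0),1,cv2.LINE_AA,3)
    outs.append(cv2.copyMakeBorder(im2,0,400-im2.shape[0],0,0,0))
cv2.imwrite('pics/in.png',cv2.convertScaleAbs(np.hstack(outs),alpha=1.5))
E
```

```text
clock: 18.08
position: [0.5836, 0.0095, 0.1826]
tool_rot: [3.141, 0.702, 3.096]
force: [0.6, 0.2, -1.2]
grip_width: 0.0105
clock: 18.58
position: [0.6074, 0.0083, 0.182]
tool_rot: [3.141, 0.702, 3.096]
force: [-0.4, 0.7, -1.0]
grip_width: 0.0109
[0.638 0.007 0.105] [ 0.    -0.001 -0.045] [ -0.  114.5  25.4]
from [0.608 0.008 0.182] to [0.608 0.009 0.158] deg [-0.035  0.044 -0.071] q [-0.16  0.45 -0.05  2.3   2.6   0.34 -1.23] m 0.11 dq 0.014
[[0.12, 0.01, 0.15, -0.0, 0.0, -0.0], [0.13, 0.01, 0.15, -0.0, 0.0, -0.0001], [0.12, 0.01, 0.15, -0.0001, 0.0001, -0.0], [0.13, 0.0, 0.15, 0.0, -0.0, -0.0001], [0.12, 0.01, 0.15, 0.0, 0.0, 0.0]]
```

View pics/in.png

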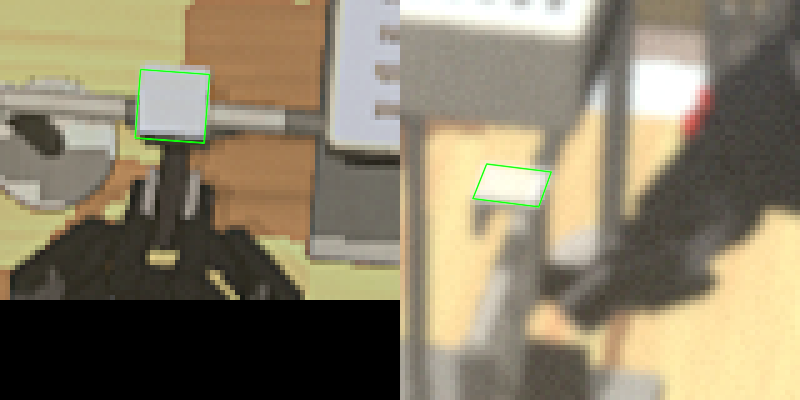

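```bash
python3 -m handwheel '[[0.12,0,0.14,0,0,0],[0.12,0,0.14,0,0,0],[0.12,0,0.14,0,0,0],[0,0,0,0,0,0]]'; python3 -m handwheel '[[0.12,0,0.14,0,0,0],[0.06,0,0.07,0,0,0],[0,0,0,0,0,0]]'
python3 - <<'E'
from held import *
o,R=carrier_now();print(o,(Rz(-RY)@(o-[ra[0],ra[1],.08])*1e3).round(1),bot.observe()['force'])
E
```

```text
clock: 19.18
position: [0.6065, 0.0082, 0.1677]
tool_rot: [3.141, 0.701, 3.096]
force: [-0.2, 0.4, -1.3]
grip_width: 0.0112
clock: 19.55
position: [0.6066, 0.0083, 0.1611]
tool_rot: [3.141, 0.701, 3.096]
force: [0.1, -0.4, -1.3]
grip_width: 0.011
[0.637 0.007 0.084] [ -0.8 114.5   4.4] [ 0.061 -0.368 -1.347]
```

```bash
python3 -m handwheel '[[0.05,0,0.06,0,0,0],[0,0,0,0,0,0]]'; python3 -m handwheel '[[0.025,0,0.03,0,0,0],[0,0,0,0,0,0]]'; python3 -m handwheel '[[0.025,0,0.03,0,0,0],[0,0,0,0,0,0]]'
```

```text
clock: 19.8
position: [0.6067, 0.0083, 0.1593]
tool_rot: [3.141, 0.702, 3.096]
force: [0.0, -0.1, -0.5]
grip_width: 0.011
clock: 20.05
position: [0.6067, 0.0083, 0.1583]
tool_rot: [3.141, 0.702, 3.096]
force: [0.2, 0.8, -0.6]
grip_width: 0.0109
clock: 20.3
position: [0.6067, 0.0083, 0.1573]
tool_rot: [3.141, 0.702, 3.096]
force: [-0.7, -0.2, -0.4]
grip_width: 0.0107
```

```bash
python3 -m handwheel '[[0.025,0,0.03,0,0,0],[0,0,0,0,0,0]]'; python3 -m handwheel '[[0.025,0,0.03,0,0,0],[0,0,0,0,0,0]]';  python3 - <<'E'
from held import *
o,R=carrier_now();print(o,(Rz(-RY)@(o-[ra[0],ra[1],.08])*1e3).round(1),bot.observe()['force'])
H=np.array([[15,15,141],[15,-15,141],[-15,-15,141],[-15,15,141]])/1e3
outs=[]
for n,b,k in(('top',(210,270,260,340),5),('side',(170,250,290,370),5)):
    p_=grab(n);im=p_['pixels']
    im2=cv2.resize(im[b[0]:b[1],b[2]:b[3]],None,fx=k,fy=k,interpolation=3)
    cv2.polylines(im2,[np.round(((proj(p_,o+H@R.T)-[b[2],b[0]]+.5)*k-.5)*8).astype(int)],True,(0,255,0),1,cv2.LINE_AA,3)
    outs.append(cv2.copyMakeBorder(im2,0,400-im2.shape[0],0,0,0))
cv2.imwrite('pics/dn.png',cv2.convertScaleAbs(np.hstack(outs),alpha=1.5))
E
```

```text
clock: 20.55
position: [0.6069, 0.0083, 0.1566]
tool_rot: [3.141, 0.702, 3.096]
force: [-0.5, 0.0, 1.2]
grip_width: 0.011
clock: 20.8
position: [0.6073, 0.0083, 0.1561]
tool_rot: [3.141, 0.703, 3.096]
force: [-3.9, -0.1, 8.4]
grip_width: 0.0108
[0.638 0.007 0.08 ] [  0.1 114.6  -0.4] [-3.873 -0.067  8.374]
```

View pics/dn.png

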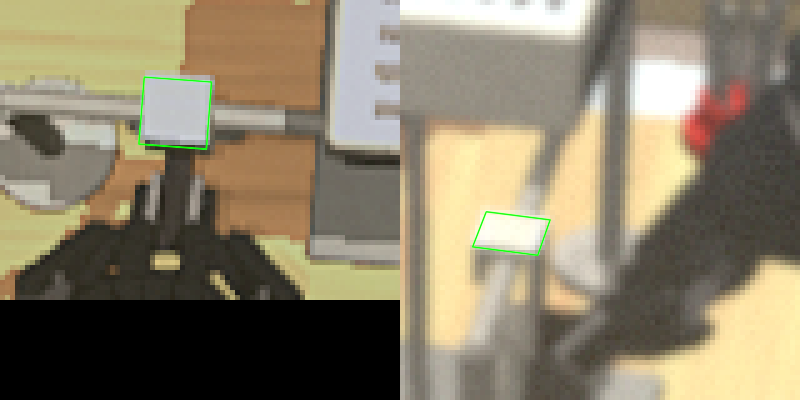

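Run:
```python
from held import *
K=pickle.load(open('cam.pkl','rb'));p=K['top']
g=cv2.imread('pics/top0.png').astype(int).sum(2)//3
for r in range(243,254):print(r,g[r,340:358].tolist())
L=lambda A:(Rz(-RY)@(A-[ra[0],ra[1],0])*1e3).round(1)
print('foot mid',L(onz(p,(240+403.5/3.8-.5,170+354/3.8),.012)))
print('head mid',L(np.array([lc[0],lc[1],0])))
for u in((348,247),(348,249),(347.5,248)):print(u,L(onz(p,u,.07)))
gs=cv2.imread('pics/side0.png');cv2.imwrite('pics/bl.png',cv2.convertScaleAbs(cv2.resize(gs[220:280,270:350],None,fx=8,fy=8,interpolation=0),alpha=1.5))
```

```text
243 [40, 38, 34, 29, 29, 28, 25, 26, 24, 26, 21, 22, 24, 26, 27, 30, 29, 31]
244 [61, 61, 56, 55, 54, 56, 50, 24, 38, 63, 84, 77, 57, 54, 53, 50, 35, 37]
245 [68, 68, 69, 68, 69, 70, 64, 25, 51, 86, 114, 108, 96, 95, 94, 94, 87, 87]
246 [66, 66, 67, 66, 67, 69, 64, 24, 46, 84, 110, 106, 107, 108, 107, 108, 109, 109]
247 [67, 66, 67, 65, 66, 67, 58, 26, 52, 93, 112, 108, 107, 107, 106, 106, 105, 105]
248 [67, 66, 66, 65, 66, 65, 50, 29, 51, 85, 92, 90, 90, 90, 93, 109, 108, 108]
249 [65, 67, 66, 66, 67, 65, 50, 28, 40, 57, 63, 61, 62, 61, 67, 91, 89, 90]
250 [65, 66, 66, 66, 67, 67, 49, 24, 40, 63, 66, 64, 64, 64, 63, 61, 62, 60]
251 [66, 65, 64, 66, 65, 65, 55, 47, 55, 63, 61, 60, 61, 61, 64, 64, 64, 64]
252 [65, 65, 66, 64, 64, 70, 92, 91, 90, 89, 89, 88, 88, 85, 59, 61, 61, 60]
253 [65, 66, 65, 67, 62, 77, 113, 109, 109, 109, 109, 110, 109, 105, 86, 86, 88, 87]
foot mid [-49.6 -11.9  12. ]
head mid [ -0.4 -13.8   0. ]
(348, 247) [-12.  -12.5  70. ]
(348, 249) [-17.  -12.9  70. ]
(347.5, 248) [-14.6 -11.5  70. ]
```

View pics/bl.png

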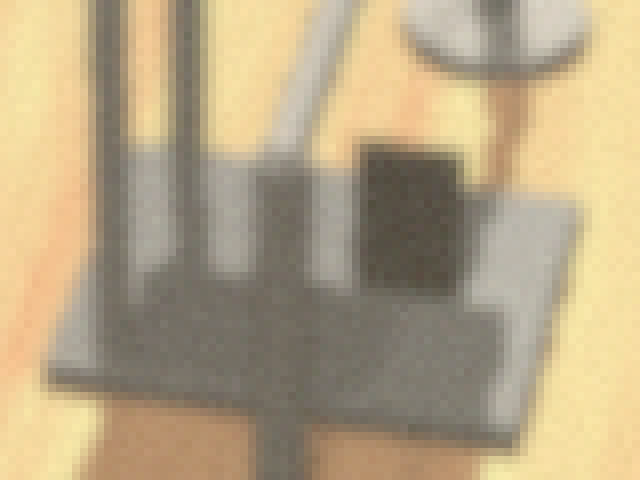

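Run:
```python
from held import *
K=pickle.load(open('cam.pkl','rb'));p=K['side']
L=lambda A:(Rz(-RY)@(A-[ra[0],ra[1],0])*1e3).round(1)
print('far top edge', L(onz(p,(320.3,237.6),.07)))
r0=220
g=cv2.imread('pics/side0.png').astype(int).sum(2)//3
for c_ in (317,320,323):print(g[233:244,c_].tolist())
B=flat([ra[0],ra[1],RY],[[0,y,.07] for y in(-.0158,-.0148,-.0138,-.0128,-.0118)]);print(proj(p,B))
# hook predictions: carrier at rail y
o,R=carrier_now();print(L(o))
p_=[];q=goto(*tool_for(*rail_c(-.0128,0,0)),8)
```

```text
far top edge [  0.4 -14.8  70. ]
[136, 134, 134, 126, 103, 74, 60, 57, 53, 51, 53]
[130, 128, 130, 125, 110, 86, 66, 55, 54, 49, 50]
[134, 132, 135, 133, 127, 102, 74, 55, 53, 53, 53]
[[320.503 237.409]
 [320.433 237.625]
 [320.363 237.841]
 [320.293 238.057]
 [320.223 238.274]]
[  0.1 114.6  79.6]
from [0.608 0.008 0.156] to [ 0.602 -0.119  0.157] deg [-0.031  0.141 -0.072] q [ 0.32  0.47 -0.24  2.27  2.99  0.28 -1.31] m 0.125 dq 0.061
[[-0.0, -0.63, -0.0, -0.0, 0.0, -0.0], [-0.0, -0.64, -0.0, -0.0, 0.0001, -0.0], [-0.0, -0.63, -0.0, -0.0, 0.0, -0.0001], [-0.01, -0.63, -0.01, -0.0, 0.0001, 0.0], [0.0, -0.64, 0.0, -0.0001, 0.0, -0.0], [0.0, -0.63, -0.0, 0.0, 0.0001, -0.0], [0.0, -0.64, -0.0, 0.0, 0.0, -0.0001], [0.0, -0.63, -0.0, 0.0, 0.0001, 0.0]]
```

```bash
python3 -m handwheel '[[-0.015,0,-0.018,0,0,0],[0,-0.2,0,0,0,0],[0,-0.4,0,0,0,0],[0,-0.4,0,0,0,0],[0,-0.4,0,0,0,0]]'; python3 -m handwheel '[[0,-0.4,0,0,0,0],[0,-0.4,0,0,0,0],[0,-0.4,0,0,0,0],[0,0,0,0,0,0]]'
python3 - <<'E'
from held import *
o,R=carrier_now();print((Rz(-RY)@(o-[ra[0],ra[1],.08])*1e3).round(1),Ro.from_matrix(R).as_euler('xyz'),bot.observe()['force'])
q=goto(*tool_for(*rail_c(-.0128,0,0)),6)
for n,b,k in(('side',(140,260,270,390),5),):
    p_=grab(n);im=p_['pixels'];cv2.imwrite('pics/sl.png',cv2.convertScaleAbs(cv2.resize(im[b[0]:b[1],b[2]:b[3]],None,fx=k,fy=k,interpolation=3),alpha=1.5))
E
```

```text
clock: 21.52
position: [0.6055, -0.027, 0.1564]
tool_rot: [3.141, 0.703, 3.097]
force: [0.7, 3.9, 4.5]
grip_width: 0.0111
clock: 22.02
position: [0.6041, -0.0581, 0.1564]
tool_rot: [3.141, 0.703, 3.095]
force: [0.7, -0.5, 5.3]
grip_width: 0.0107
[-0.3 48.1 -0.2] [ 0.    -0.002 -0.047] [ 0.696 -0.459  5.256]
from [ 0.604 -0.059  0.156] to [ 0.602 -0.119  0.157] deg [-0.093  0.1   -0.125] q [ 0.32  0.47 -0.24  2.27  2.99  0.28 -1.31] m 0.125 dq 0.039
[[-0.0, -0.4, 0.0, -0.0, 0.0, -0.0001], [-0.01, -0.4, 0.0, -0.0001, 0.0001, -0.0], [0.0, -0.41, 0.0, -0.0, 0.0, -0.0001], [0.0, -0.4, 0.0, -0.0001, 0.0001, -0.0], [-0.0, -0.4, 0.0, -0.0, 0.0, -0.0001], [-0.0, -0.4, 0.0, -0.0001, 0.0001, -0.0]]
```

View pics/sl.png

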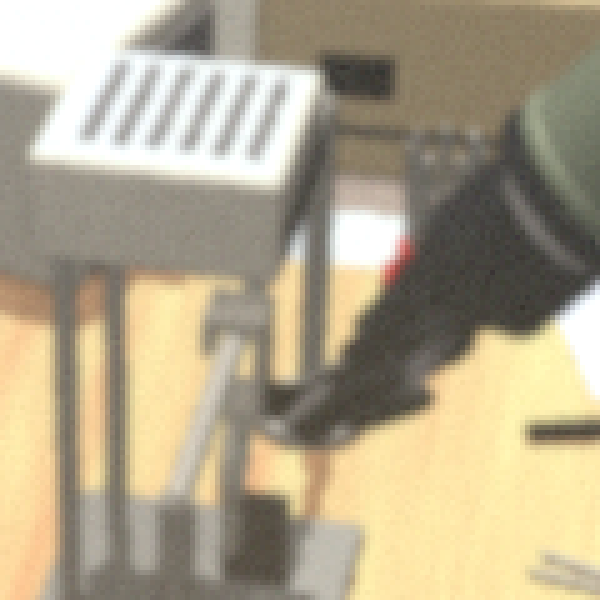

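```bash
python3 -m handwheel '[[-0.01,-0.3,-0.01,0,0,0],[0,-0.4,0,0,0,0],[0,-0.4,0,0,0,0],[0,-0.4,0,0,0,0]]'; python3 -m handwheel '[[0,-0.4,0,0,0,0],[0,-0.33,0,0,0,0],[0,-0.2,0,0,0,0],[0,0,0,0,0,0]]'
python3 - <<'E'
from held import *
o,R=carrier_now();print((Rz(-RY)@(o-[ra[0],ra[1],.08])*1e3).round(1),Ro.from_matrix(R).as_euler('xyz'),bot.observe()['force'])
outs=[]
M=flat([ra[0],ra[1],RY],[[-.018,-.0128,.07],[.018,-.0128,.07]])
for n,b,k in(('side',(170,250,290,370),5),('top',(200,280,310,390),5)):
    p_=grab(n);im=p_['pixels'];im2=cv2.resize(im[b[0]:b[1],b[2]:b[3]],None,fx=k,fy=k,interpolation=3)
    def pl(P,col):cv2.polylines(im2,[np.round(((proj(p_,P)-[b[2],b[0]]+.5)*k-.5)*8).astype(int)],True,col,1,cv2.LINE_AA,3)
    pl(M,(0,255,255));pl(o+(np.array([[-14,-6,98],[-62,-6,98],[-62,6,98],[-14,6,98]])/1e3)@R.T,(0,255,0));pl(o+(np.array([[0,-12,0],[0,12,0],[0,12,34],[0,-12,34]])/1e3)@R.T,(255,0,0))
    outs.append(im2)
cv2.imwrite('pics/fin.png',cv2.convertScaleAbs(np.hstack(outs),alpha=1.6))
E
```

```text
clock: 22.58
position: [0.6021, -0.0948, 0.1565]
tool_rot: [3.141, 0.702, 3.096]
force: [-0.2, 3.7, 4.3]
grip_width: 0.0108
clock: 23.08
position: [0.601, -0.1182, 0.1564]
tool_rot: [3.141, 0.702, 3.095]
force: [0.4, 0.6, 4.4]
grip_width: 0.0107
[ -0.8 -12.1  -0.2] [ 0.    -0.001 -0.046] [0.425 0.643 4.417]
```

View pics/fin.png

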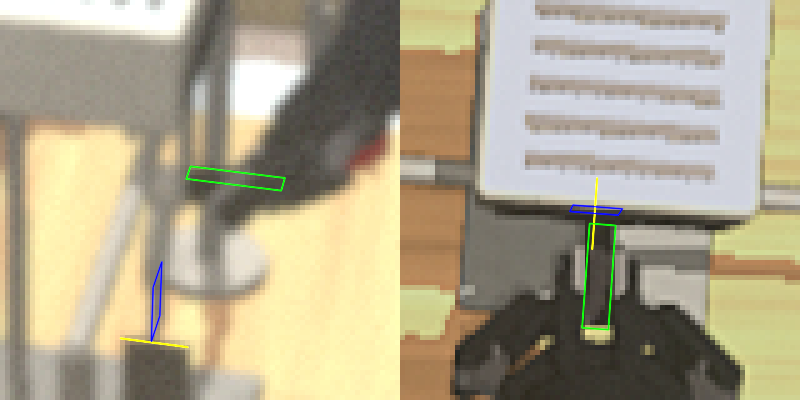

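```bash
python3 -m handwheel '[[-0.012,-0.025,-0.014,0,0,0],[0,0,0,0,0,0]]'; python3 -m handwheel '[[0,0,0,0,0,0],[0,0,0,0,0,0],[0,0,0,0,0,0],[0,0,0,0,0,0]]' -1
python3 - <<'E'
from held import *
o,R=carrier_now();print((Rz(-RY)@(o-[ra[0],ra[1],.08])*1e3).round(1))
p,R,s=cur()
for d in(.04,.06,.08): goto(p-R[:,2]*d,R,4)
Rup=R@Ro.from_rotvec([0,np.radians(15),0]).as_matrix()
for a in(-15,15):
    goto(p-R[:,2]*.07,R@Ro.from_rotvec([0,np.radians(a),0]).as_matrix(),4)
E
```

```text
clock: 23.42
position: [0.6009, -0.118, 0.1566]
tool_rot: [3.141, 0.701, 3.096]
force: [0.0, -0.9, 1.1]
grip_width: 0.0105
clock: 23.92
position: [0.601, -0.1179, 0.1568]
tool_rot: [3.141, 0.701, 3.096]
force: [-0.1, -1.2, 0.2]
grip_width: 0.082
[ -0.8 -11.8   0.1]
from [ 0.601 -0.119  0.157] to [ 0.575 -0.117  0.187] deg [ 0. -0.  0.] q [ 0.34  0.37 -0.26  2.31  2.99  0.23 -1.32] m 0.071 dq 0.024
[[0.0, 0.01, -0.4, 0.0, 0.0, 0.0], [0.0, 0.0, -0.4, 0.0, 0.0, 0.0], [0.0, 0.01, -0.4, 0.0, 0.0, 0.0], [0.01, 0.01, -0.4, 0.0, 0.0, 0.0]]
from [ 0.601 -0.119  0.157] to [ 0.562 -0.116  0.203] deg [ 0. -0.  0.] q [ 0.36  0.32 -0.27  2.33  3.    0.2  -1.33] m 0.037 dq 0.037
[[0.0, 0.01, -0.6, 0.0, 0.0, 0.0], [0.0, 0.0, -0.6, 0.0, 0.0, 0.0], [0.0, 0.01, -0.6, 0.0, 0.0, 0.0], [0.01, 0.01, -0.6, 0.0, 0.0, 0.0]]
from [ 0.601 -0.119  0.157] to [ 0.549 -0.116  0.218] deg [ 0. -0.  0.] q [ 0.39  0.27 -0.29  2.34  3.01  0.16 -1.35] m 0.001 dq 0.05
[[0.0, 0.01, -0.8, 0.0, 0.0, 0.0], [0.0, 0.0, -0.8, 0.0, 0.0, 0.0], [0.0, 0.01, -0.8, 0.0, 0.0, 0.0], [0.01, 0.01, -0.8, 0.0, 0.0, 0.0]]
from [ 0.601 -0.119  0.157] to [ 0.556 -0.116  0.21 ] deg [  0. -15.   0.] q [ 1.18  0.75 -1.33  2.39  2.42  0.74 -0.42] m 0.039 dq 0.62
[[0.0, 0.01, -0.7, 0.0, -0.0104, 0.0], [-0.04, 0.0, -0.7, 0.0, -0.0104, 0.0], [-0.09, 0.01, -0.69, 0.0, -0.0105, 0.0], [-0.14, 0.01, -0.69, 0.0, -0.0104, 0.0]]
from [ 0.601 -0.119  0.157] to [ 0.556 -0.116  0.21 ] deg [ 0. 15.  0.] q [ 0.78  0.4  -0.83  2.17  0.88  0.36  0.8 ] m 0.078 dq 0.689
[[0.0, 0.01, -0.7, 0.0, 0.0104, 0.0], [0.05, 0.0, -0.7, 0.0, 0.0104, 0.0], [0.09, 0.01, -0.69, 0.0, 0.0104, 0.0], [0.14, 0.01, -0.69, 0.0, 0.0105, 0.0]]
```

```bash
python3 -m handwheel '[[0,0,-0.2,0,0,0],[0,0,-0.4,0,0,0],[0,0,-0.4,0,0,0],[0,0,-0.5,0,0,0],[0,0,-0.5,0,0,0],[0,0,-0.3,0,0,0],[0,0,0,0,0,0]]'
python3 - <<'E'
from held import *
outs=[]
M=flat([ra[0],ra[1],RY],[[-.018,-.0128,.07],[.018,-.0128,.07]])
for n,b,k in(('side',(170,250,290,370),5),('top',(200,280,310,390),5)):
    p_=grab(n,'rel_'+n);im=p_['pixels'];im2=cv2.resize(im[b[0]:b[1],b[2]:b[3]],None,fx=k,fy=k,interpolation=3)
    outs.append(im2)
    if n=='top':
        g=im.astype(int).sum(2)//3
        for r in range(245,268,2):print(r,g[r,338:362].tolist())
        oo,_=rail_c(-.0128,0,0)
        B=oo+(np.array([[-x,0,98] for x in(20,30,40,50,60)])/1e3)@Rz(RY).T;print(proj(p_,B).round(1).tolist())
cv2.imwrite('pics/rel.png',cv2.convertScaleAbs(np.hstack(outs),alpha=1.6))
print(bot.observe()['clock'])
E
```

```text
clock: 24.8
position: [0.5639, -0.1164, 0.2014]
tool_rot: [3.141, 0.703, 3.096]
force: [0.1, -0.0, 0.1]
grip_width: 0.0856
245 [69, 72, 71, 71, 72, 73, 71, 66, 62, 25, 33, 33, 33, 29, 42, 85, 104, 100, 91, 93, 91, 86, 85, 79]
247 [69, 69, 71, 70, 71, 71, 69, 62, 56, 25, 33, 33, 30, 26, 55, 111, 116, 112, 112, 112, 112, 112, 112, 113]
249 [70, 70, 69, 70, 71, 70, 70, 61, 47, 24, 43, 39, 37, 27, 38, 69, 73, 97, 95, 95, 94, 96, 95, 95]
251 [70, 69, 69, 70, 70, 70, 68, 61, 50, 26, 45, 44, 45, 44, 52, 71, 68, 67, 67, 68, 68, 67, 68, 69]
253 [70, 69, 69, 69, 70, 69, 57, 75, 109, 36, 40, 45, 44, 42, 71, 120, 92, 93, 92, 93, 92, 94, 94, 94]
255 [71, 70, 70, 70, 69, 67, 57, 72, 106, 23, 42, 43, 44, 46, 79, 117, 112, 110, 112, 111, 111, 111, 111, 112]
257 [64, 63, 73, 96, 94, 90, 89, 109, 91, 29, 41, 43, 42, 55, 95, 114, 111, 110, 110, 112, 113, 114, 112, 110]
259 [114, 115, 114, 111, 110, 110, 103, 102, 75, 37, 42, 43, 43, 56, 93, 114, 111, 110, 110, 111, 112, 113, 112, 112]
261 [111, 113, 115, 115, 115, 115, 106, 102, 63, 41, 42, 42, 41, 67, 121, 115, 112, 112, 112, 112, 112, 112, 113, 113]
263 [87, 90, 90, 93, 93, 70, 76, 75, 41, 34, 28, 31, 32, 51, 93, 94, 99, 103, 105, 105, 107, 107, 109, 112]
265 [115, 116, 114, 117, 116, 117, 119, 119, 120, 121, 121, 121, 120, 121, 119, 115, 98, 99, 93, 94, 92, 88, 89, 89]
267 [116, 115, 115, 116, 116, 116, 116, 115, 116, 116, 116, 115, 116, 116, 117, 117, 116, 117, 116, 118, 117, 116, 118, 117]
[[350.2, 246.7], [349.9, 251.0], [349.6, 255.3], [349.3, 259.7], [349.0, 264.1]]
24.9
```

View pics/rel.png

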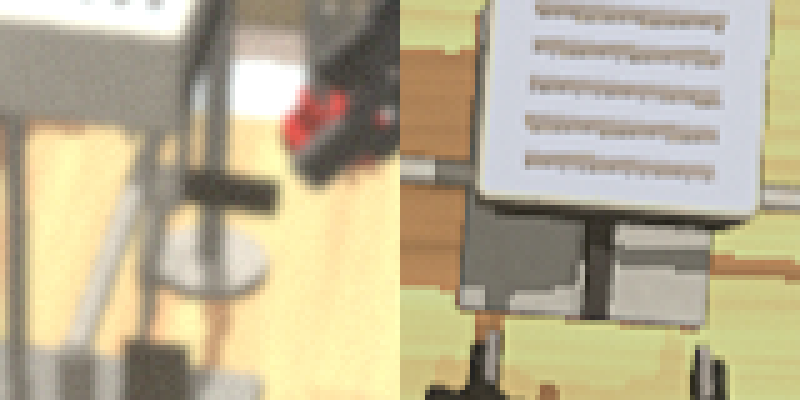

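View pics/rel_side.png

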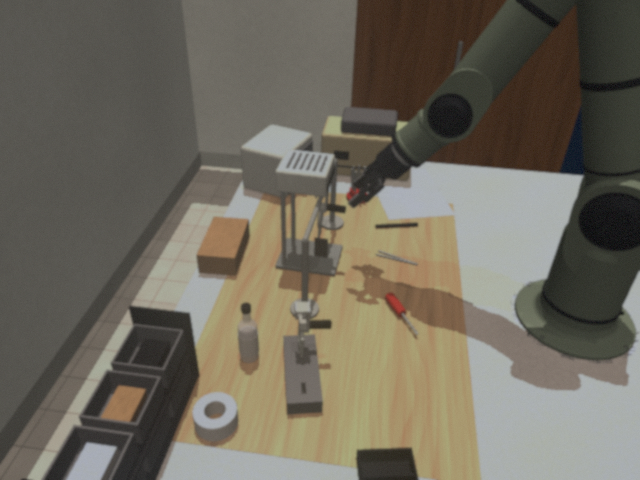

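View pics/rel_top.png

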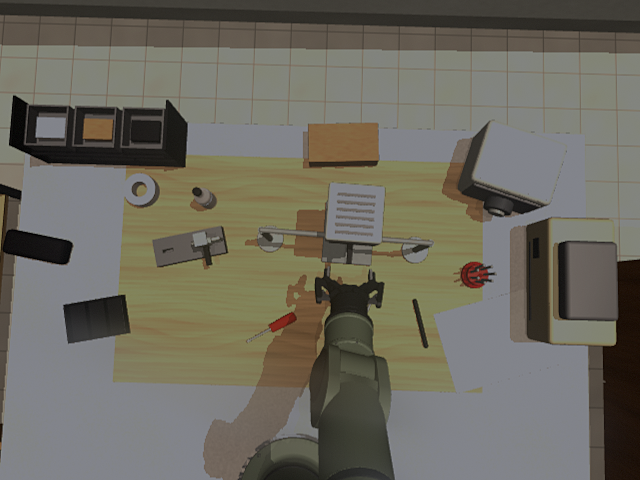

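The overview shows everything upright. The rect carrier is still in the rack at about (206,244) in the top view. The round carrier hangs under the lamp with its bar at about (349,255), and the gripper is clear of it. Handing in.

Run:
```python
from h import *
s=bot.observe();print(s['clock'],s['force'],s['qpos'].round(2))
print(bot.job_done())
```

```text
24.9 [-0.57750348  0.33514543 -0.84372575] [ 0.36  0.33 -0.27  2.32  3.    0.2  -1.33]
the job is handed in; nothing more can be done
None
```

The job is handed in at 24.9 s of robot time. I lifted the round-lens carrier out of the rack and hooked it on the rail's clear +y stretch with its grip bar towards the robot. I then slid it about 127 mm under the lamp head with the gripper tilted 40°, released it and backed off 60 mm along the tool.

**Last checks**
- **Hanging:** the carrier met the rail at the expected height. The wrist readings I took peaked at about 9 N.
- **Centring:** in the last top picture the grip bar sits within about 0.5–1 mm of where I placed the index blade.
- **Surroundings:** the rectangular-lens carrier still stands in the rack, and the spray bottle and driver stand are upright. The gripper is open and clear, with about zero wrist force.

**What went wrong or disagreed**
- **Joint limits:** my first approach to the rack ran joints 6 and 7 right up to their range limits (0.16 and -2.52). The readings show both stopping just inside. I backed off and approached with the tool turned half a turn; after that the readings stayed inside the ranges.
- **Blade position:** my estimates along the rail were -11.9 mm (lamp foot), -12.6 and -12.8 mm (the blade itself), and -13.8 mm (lamp head). I aimed for -12.8 mm. The carrier ended at -11.8 mm by the arm's position and about -12.4 mm by camera, so centring is good to about 1–2 mm.

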